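# Rack the peeled carrots under the hold-down bar

## Robot

A 6-joint arm with a two-finger parallel gripper is mounted at the origin on the work surface. World frame = base frame: x ahead of the robot, y to its left, z up, the work surface at z = 0. Lengths are in m, angles in rad, forces in N, time in s.
With the tool pointing down it reaches from about 0.325 to 1 m from the base axis. Payload 5.1 kg.
Tool frame: the origin (TCP) lies on the centre line of the jaws, within the pads' length; the fingertips stand 19 mm ahead of it and the grasp point (between the pads) is the TCP; z points along the fingers, y is the line along which they close (so a half turn about z gives the same grasp; the last joint's range is limited). The gripper opens to 85 mm and grips with 20 to 120 N. Pads are 22 mm wide; open, the fingers measure 114 mm over their backs; the gripper's body (76 mm by 85 mm) begins 54 mm behind the grasp point. The pads swing forward as they close: fully open they stand 13 mm farther back than shut.
Start: joints at [1.095, 0.124, 1.65, -0, 1.367, -0.083], TCP at [0.249, 0.6, 0.25] pointing down, gripper open.
Joint ranges: [-2.61, 2.61], [-1.02, 2.33], [0.03, 2.71], [-1.35, 4.49], [0.32, 2.68], [-2.91, 2.91]. Speed limits (rad/s): [2.57, 2.57, 3.14, 3.14, 3.14, 3.14].

## Interface

Orientations are given as a rotation vector (axis times angle).
In Python, from workcell import env gives the robot as it stands. The module is installed in compiled form; this text tells all that it offers.
- The arm moves only by the shell command python3 -m handwheel 'ROWS' [FORCE]. ROWS is JSON, one flat list of numbers, 5 for each row, row after row: the shift along the tool's x, y, z in cm, then the turn about the tool's z in degrees, then the closure, from -1 (fully open) to 1 (shut). In form: [dx, dy, dz, yaw, grip, dx, dy, dz, yaw, grip, ...]. A call has 1 to 8 rows; each row is the pose to reach, as a shift and turn from the pose commanded when the call began, along the tool's axes at that moment; what a row does not reach only later rows make up. A row lasts 1/12 s, in which the tool goes at most 41.7 mm and 7.16 degrees, less where a joint would pass 70% of its speed; a pose out of reach is approached as far as the arm can. A call with a gripper value outside its range is refused whole. The fingers move at their own pace and stop on an object; FORCE is the grip in N (left out, the last holds). Time passes only in rows, so rows that repeat a pose let the fingers close. It gives the time, the measured TCP pose, the force, the opening and the grip force at its end, in the units of the state.
- env.read_state(): the state, without advancing time (a new reading comes with each control period).
- env.get_image(name): name is "scene" or "top" or "wrist"; returns a dict with "color" (420x560x3 uint8, red, green, blue), "intrinsics" (3x3 intrinsics, pixels), "position" and "rotation" of the camera in the world; the wrist camera has in their place "hand_eye" (4x4, takes a point from camera to tool coordinates, whose origin is the TCP and whose axes are the flange's). Camera axes: x right, y up, looking along -z (the intrinsics and any distortion apply to the point x, -y, -z); pixel columns grow to the right and rows downward; lengths in m; the calibration is good to about 2 mm. The wrist camera is an equidistant fisheye: a pixel r from the principal point sees the ray r / f radians off the axis. A picture is of the moment at which its call begins: read the wrist's pose just before it. There is no depth.
- env.finish_job(): hands the job in; it is judged then, once.
Trained networks look in the newest picture that a camera, given by its name, has taken for a name from the list of things; names that differ only in an ending like _2 or _b are one class to them, and where a whole thing is asked for, a point or a joint stands for the part that bears it (a point fixed in the world has none). Each returns a list of dicts, best first, with "conf" (0 to 1); they miss things now and then, are a little off and sometimes report something else, mostly with a low value. They report only what shows in the picture. A call takes as long as a camera call. They do not tell look-alikes from the thing itself.
- env.masks_of(camera, label): "pixels" (420x560 bool, what is visible of it) and "pixel" ([column, row] in pixels, amid what is visible of it).
The state is a dict: "t": time; "joints": joint angles; "qd": joint speeds; "joint_efforts": joint torques, N m; "eef_pos": TCP position; "ee_rot": TCP orientation; "wrist_force": force on the tool from outside, world axes, zero at the start; "torque": the same for the moment, N m; "gripper_width": opening from 0.0 (shut) to 1.0 (fully open); "gripper_force": force on a finger pad.
Only numpy, scipy, OpenCV 4.12 (cv2) and the standard library are available. Lean on these libraries where they do the work, as an engineer would, in place of code of your own. Each camera call takes 0.05 s, during which the arm holds its last target. There are 200 camera calls.

## Task

Get the carrots ready for slicing: swing the rack's hold-down bar at least 45 degrees out to the side, lay every carrot in a groove of its own so that it rests fully down across both rails, overhanging about equally at both ends and with its green crown end over the green rail, then swing the bar back until it lies straight along the rack over the middle of the carrots. The peeler left in the rack belongs in the white peeler rest, its handle lying settled in the groove and about centred. Leave the other kitchen things where they are.

Things in the scene. Friction and masses are not known exactly. Their poses are not given: they have to be found in the camera images.
- rack: fixed rack, board 6 mm thick, 130 mm wide. Two notched rails 16 mm wide, 250 mm long, centred at y = +40 mm (painted green) and y = -40 mm (pale wood), 64 mm free between them down to the board. A groove = two facing V notches, at x = -90, -30, 30, 90 mm. Origin: on the table under the middle of the grooves; x along the rails towards the bar's post (away from the robot), y to the green rail, z up
- groove1 (a point): where the middle of the axis of a carrot settled in groove 1 of the rack lies (rack x = -90 mm, y = 0, 51 mm above the table). Notches: sides slope 35 degrees, 26 mm wide, 9 mm deep; bottom 34 mm, crests 43 mm above the table; at both ends of each rail (x = +-121 mm) stands a stop 8 mm thick, up to 62 mm above the table
- groove4 (a point): where the middle of the axis of a carrot settled in groove 4 of the rack lies (rack x = 90 mm, y = 0, 51 mm above the table). Notches: sides slope 35 degrees, 26 mm wide, 9 mm deep; bottom 34 mm, crests 43 mm above the table; at both ends of each rail (x = +-121 mm) stands a stop 8 mm thick, up to 62 mm above the table
- holdbar (a joint): level steel bar, 18 mm wide, 69 to 81 mm above the table, on a post at rack x = 170 mm, y = 0. Stiff pivot (0.4 N m), stays where left. Radians: 0 = along the rack, pointing to rack -x over the middle of all grooves, 4 mm above settled carrots (it strikes unsettled ones); grows as it swings, counter-clockwise from above, out to the rack's -y side. Stops -0.3, 1.1; from 0.75 on all grooves are free
- bar_knob (a point): coral-red upright round knob on the free end of the hold-down bar, 18 mm across and 45 mm tall (81 to 126 mm above the table), 295 mm from the pivot; the point is 106 mm above the table, on its axis
- carrot1: a blunt orange carrot, 28 mm thick, 130 mm long plus a green crown stub 17 mm thick (it ends 80 mm from the middle), about 80 g, lying on the table at the start. Origin: middle of its axis; its x axis runs along the carrot towards the green crown. May be absent
- carrot2: a blunt orange carrot, 28 mm thick, 130 mm long plus a green crown stub 17 mm thick (it ends 80 mm from the middle), about 80 g, lying on the table at the start. Origin: middle of its axis; its x axis runs along the carrot towards the green crown. May be absent
- carrot3: a blunt orange carrot, 28 mm thick, 130 mm long plus a green crown stub 17 mm thick (it ends 80 mm from the middle), about 80 g, lying on the table at the start. Origin: middle of its axis; its x axis runs along the carrot towards the green crown. May be absent
- carrot4: a blunt orange carrot, 28 mm thick, 130 mm long plus a green crown stub 17 mm thick (it ends 80 mm from the middle), about 80 g, lying on the table at the start. Origin: middle of its axis; its x axis runs along the carrot towards the green crown. May be absent
- carrot1_crown (a point): on the axis of carrot1, 60 mm from its middle towards the crown
- carrot2_crown (a point): on the axis of carrot2, 60 mm from its middle towards the crown
- carrot3_crown (a point): on the axis of carrot3, 60 mm from its middle towards the crown
- carrot4_crown (a point): on the axis of carrot4, 60 mm from its middle towards the crown
- peeler: vegetable peeler: round coral-red handle 22 mm thick and 110 mm long, with a narrower steel blade head (12 mm wide) reaching 115 mm from the handle's middle, about 80 g. Origin: middle of the handle's axis; x runs along it towards the blade. It starts lying in the rack groove at x = 30 mm, under the hold-down bar
- peeler_rest: fixed white rest, base 70 mm (x) by 90 mm (y), 6 mm thick; two notched uprights 14 mm thick at y = +-30 mm, 46 mm free between, notches of the rack's form and height at x = 0: one groove along its y. Origin: on the table under the middle; a settled peeler handle has its axis 47 mm above the table. Blade may point either way
- bamboo_mat: fixed flat bamboo mat, 340 mm (x) by 425 mm (y), under 2 mm thick, on which the carrots start; at y = -210 mm and y = +210 mm, along x, runs a low wooden edge strip 9 mm wide and 6 mm high that keeps carrots from rolling off. Origin: on the table under its middle
- bowl: bystander: blue bowl, 170 mm across, 60 mm high. Origin: middle of its underside
- grater: bystander: flat steel grater with a coral-red handle, 300 mm long overall, lying flat. Origin: middle of its underside
- onion: bystander: brown onion, 64 mm across, 62 mm high. Origin: middle of its underside
- garlic: bystander: white garlic bulb, 46 mm across, 36 mm high; it may lie under the sweep of the hold-down bar, which passes above it. Origin: middle of its underside
- spice_jar: bystander: amber spice jar with red cap, 48 mm across, 85 mm high. Origin: middle of its underside
- oil_bottle: bystander: green oil bottle, 68 mm across, 200 mm high. Origin: middle of its underside
- tin: bystander: metal tin, 72 mm across, 90 mm high. Origin: middle of its underside
Not all that is in view belongs to the job. What is shaped like the carrot3 but blue or turquoise is not meant.

How it is judged:
On the way, in this order (a step that is already met when the one before it is completed fails the run):
1. the hold-down bar is swung clear, at least 0.75 rad out (value of joint holdbar above 0.75 rad), for 0.2 s.
2. every carrot lies settled in a groove, crown over the green rail, with the bar still clear (beyond 0.5 rad) (value of joint holdbar above 0.5 rad and z of carrot1 in the frame of rack between 0.0461 and 0.0551 m and y of carrot1 in the frame of rack between -0.02 and 0.02 m and y of each of carrot1_crown, carrot2_crown, carrot3_crown, carrot4_crown in the frame of rack above 0.03 m and angle between the x axis of each of carrot1, carrot2, carrot3, carrot4 and the y axis of rack, either way round below 0.12 rad and (x of carrot1 in the frame of rack between -0.097 and -0.083 m or x of carrot1 in the frame of rack between -0.037 and -0.023 m or x of carrot1 in the frame of rack between 0.023 and 0.037 m or x of carrot1 in the frame of rack between 0.083 and 0.097 m) and z of carrot2 in the frame of rack between 0.0461 and 0.0551 m and y of carrot2 in the frame of rack between -0.02 and 0.02 m and (x of carrot2 in the frame of rack between -0.097 and -0.083 m or x of carrot2 in the frame of rack between -0.037 and -0.023 m or x of carrot2 in the frame of rack between 0.023 and 0.037 m or x of carrot2 in the frame of rack between 0.083 and 0.097 m) and z of carrot3 in the frame of rack between 0.0461 and 0.0551 m and y of carrot3 in the frame of rack between -0.02 and 0.02 m and (x of carrot3 in the frame of rack between -0.097 and -0.083 m or x of carrot3 in the frame of rack between -0.037 and -0.023 m or x of carrot3 in the frame of rack between 0.023 and 0.037 m or x of carrot3 in the frame of rack between 0.083 and 0.097 m) and z of carrot4 in the frame of rack between 0.0461 and 0.0551 m and y of carrot4 in the frame of rack between -0.02 and 0.02 m and (x of carrot4 in the frame of rack between -0.097 and -0.083 m or x of carrot4 in the frame of rack between -0.037 and -0.023 m or x of carrot4 in the frame of rack between 0.023 and 0.037 m or x of carrot4 in the frame of rack between 0.083 and 0.097 m)), for 0.2 s.
3. the hold-down bar is back, straight over the carrots (value of joint holdbar between -0.12 and 0.12 rad), for 0.2 s.
At the end, for the whole second after the job is handed in: Every carrot is down in a groove (7 mm across, 4 mm in height, 20 mm along, 0.12 rad), crown on the green rail's side; the peeler handle is down in the rest (7 mm across, 22 mm along, 0.15 rad, either way); the bar is within 0.12 rad of straight over the carrots; all at rest (all of step 3 and z of carrot1 in the frame of rack between 0.0461 and 0.0551 m and y of carrot1 in the frame of rack between -0.02 and 0.02 m and y of each of carrot1_crown, carrot2_crown, carrot3_crown, carrot4_crown in the frame of rack above 0.03 m and angle between the x axis of each of carrot1, carrot2, carrot3, carrot4 and the y axis of rack, either way round below 0.12 rad and (x of carrot1 in the frame of rack between -0.097 and -0.083 m or x of carrot1 in the frame of rack between -0.037 and -0.023 m or x of carrot1 in the frame of rack between 0.023 and 0.037 m or x of carrot1 in the frame of rack between 0.083 and 0.097 m) and z of carrot2 in the frame of rack between 0.0461 and 0.0551 m and y of carrot2 in the frame of rack between -0.02 and 0.02 m and (x of carrot2 in the frame of rack between -0.097 and -0.083 m or x of carrot2 in the frame of rack between -0.037 and -0.023 m or x of carrot2 in the frame of rack between 0.023 and 0.037 m or x of carrot2 in the frame of rack between 0.083 and 0.097 m) and z of carrot3 in the frame of rack between 0.0461 and 0.0551 m and y of carrot3 in the frame of rack between -0.02 and 0.02 m and (x of carrot3 in the frame of rack between -0.097 and -0.083 m or x of carrot3 in the frame of rack between -0.037 and -0.023 m or x of carrot3 in the frame of rack between 0.023 and 0.037 m or x of carrot3 in the frame of rack between 0.083 and 0.097 m) and z of carrot4 in the frame of rack between 0.0461 and 0.0551 m and y of carrot4 in the frame of rack between -0.02 and 0.02 m and (x of carrot4 in the frame of rack between -0.097 and -0.083 m or x of carrot4 in the frame of rack between -0.037 and -0.023 m or x of carrot4 in the frame of rack between 0.023 and 0.037 m or x of carrot4 in the frame of rack between 0.083 and 0.097 m) and x of peeler in the frame of peeler_rest between -0.007 and 0.007 m and y of peeler in the frame of peeler_rest between -0.022 and 0.022 m and z of peeler in the frame of peeler_rest between 0.0424 and 0.0514 m and angle between the x axis of peeler and the y axis of peeler_rest, either way round below 0.15 rad and linear speed of each of carrot1, carrot2, carrot3, carrot4, peeler below 0.03 m/s); the robot touches nothing.
It fails at once if a bystander is shifted by more than 50 mm or knocked over (distance of any of bowl, grater, onion, garlic, spice_jar, oil_bottle, tin from where it was at the start of the episode above 0.05 m or angle between any of bowl, grater, onion, garlic, spice_jar, oil_bottle, tin's own z axis and vertical above 0.6 rad).
Of carrot1, carrot2, carrot3, carrot4 only 3 to 4 are there at a start; the rules pass over those that are not, and their reading is None.
At some moment in a run one of carrot1, carrot2, carrot3, carrot4, peeler may be knocked a few centimetres aside while the robot is not near it.
Once in a run the grip may slacken for a moment while it holds something.
It also fails if it takes over 210 s, if anything falls off the work surface, if the arm or the gripper's body presses on something with over 40 N, if the wrist force passes 120 N, or if a joint passes its speed limit or range.

## Working session

There is one attempt and no reset: what is moved stays moved. The work goes in short steps, Python scripts to look and compute and a shell command to move; the robot and the scene stay as the last step left them, time stands still between calls to the robot, and variables do not carry over. Pictures are saved under pics/ and viewed, at most 16 in all, crops included, and the job is handed in when it is done.

```bash
mkdir -p pics; ls; python3 - <<'E'
from workcell import env
import cv2
s=env.read_state(); print(s)
for n in ["scene","top"]:
    d=env.get_image(n); print(n,d["intrinsics"],d["position"],d["rotation"],[k for k in d])
    cv2.imwrite(f"pics/{n}0.png",d["color"][:,:,::-1])
E
```

```text
pics
{'t': 0.0, 'joints': array([ 1.09536892e+00,  1.24502532e-01,  1.65166613e+00, -6.82087274e-06,
        1.36753064e+00, -8.25788969e-02]), 'qd': array([ 0.00174316, -0.00066021, -0.00028691, -0.00229888, -0.0006516 ,
       -0.00091578]), 'joint_efforts': array([ 3.87327309e-03, -4.23590255e+01, -3.65469217e+01,  2.41442522e-04,
        6.67258122e-03, -1.62722836e-05]), 'eef_pos': array([0.24858511, 0.59996396, 0.24905931]), 'ee_rot': array([-0.61301011, -3.08061816,  0.00318346]), 'wrist_force': array([-0.02536146,  0.06596927, -0.09995463]), 'torque': array([-0.02275624, -0.04487444,  0.0459528 ]), 'gripper_force': 0.0, 'gripper_width': 0.9998907263962264}
scene [[476.58834423   0.         281.81188286]
 [  0.         476.58834423 218.7822407 ]
 [  0.           0.           1.        ]] [1.63486366 0.52629401 0.83273003] [0.68262325 0.94047614 1.69001034] ['color', 'intrinsics', 'position', 'rotation']
top [[461.38669616   0.         286.18379227]
 [  0.         461.38669616 208.03762051]
 [  0.           0.           1.        ]] [0.4079147 0.169607  1.3633701] [ 0.07407457 -0.05382384 -1.56536562] ['color', 'intrinsics', 'position', 'rotation']
```

View pics/top0.png

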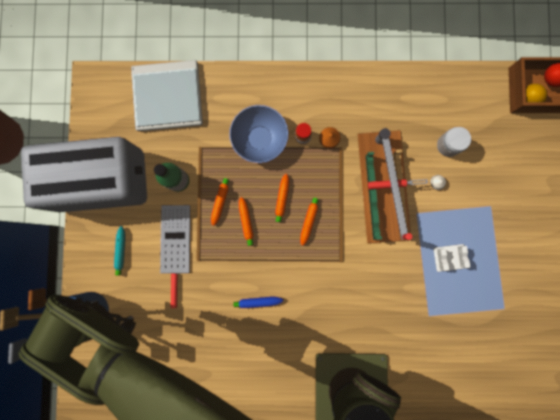

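View pics/scene0.png

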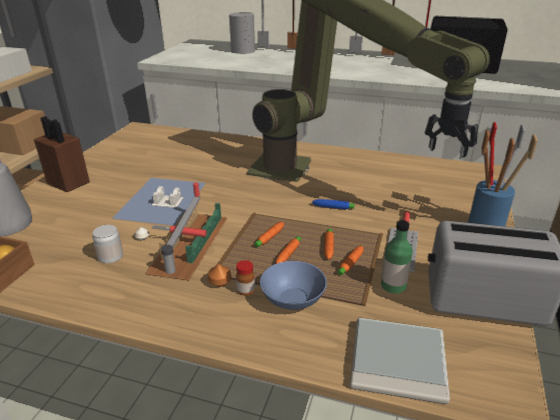

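```bash
cat > h.py <<'E'
from workcell import env
import cv2, numpy as np
from scipy.spatial.transform import Rotation as R
def cam(n):
    return env.get_image(n)
def unproj(d,px,z):
    K=d["intrinsics"]; px=np.atleast_2d(px).astype(float)
    if "hand_eye" in d:
        s=d["state"]; v=(px-[K[0,2],K[1,2]])/[K[0,0],K[1,1]]
        r=np.linalg.norm(v,axis=1,keepdims=True)+1e-9
        dc=np.c_[np.sin(r)*v[:,:1]/r,-np.sin(r)*v[:,1:]/r,-np.cos(r)]
        T=np.eye(4);T[:3,:3]=R.from_rotvec(s["ee_rot"]).as_matrix();T[:3,3]=s["eef_pos"]
        T=T@d["hand_eye"]; p=T[:3,3]; w=dc@T[:3,:3].T
    else:
        dc=np.c_[(px[:,0]-K[0,2])/K[0,0],-(px[:,1]-K[1,2])/K[1,1],-np.ones(len(px))]
        p=d["position"]; w=dc@R.from_rotvec(d["rotation"]).as_matrix().T
    return p+w*((z-p[2])/w[:,2])[:,None]
def wrist():
    s=env.read_state(); d=env.get_image("wrist"); d["state"]=s; return d
def rect(P):
    (c,(w,h),a)=cv2.minAreaRect((P[:,:2]*1000).astype(np.float32))
    if w<h: w,h=h,w; a+=90
    return np.round(c,1),round(w,1),round(h,1),round(a,1)
def axis(P):
    c=P[:,:2].mean(0); u=np.linalg.svd(P[:,:2]-c,full_matrices=False)[2][0]
    t=(P[:,:2]-c)@u; m=c+u*(t.max()+t.min())/2
    return m,u,t.max()-t.min()
def go(x,y,z,ang=None):
    """shift in tool cm and yaw deg to bring TCP to x,y,z with tool y at world angle ang (mod 180)"""
    s=env.read_state(); M=R.from_rotvec(s["ee_rot"]).as_matrix()
    d=M.T@(np.array([x,y,z])-s["eef_pos"])*100
    cur=np.degrees(np.arctan2(M[1,1],M[0,1]))
    out=[round(v,2) for v in d]
    if ang is not None:
        dy=-((ang-cur+90)%180-90)   # tool z is down
        out.append(round(dy,1)); out.append("j6 %.2f"%s["joints"][5])
    print("go",out,"cur ang %.1f"%cur)
E
python3 - <<'E'
from h import *
d=cam("top")
for lab,z in [("carrot1",.016),("rack",.006),("holdbar",.081),("bar_knob",.126),("peeler",.047),("peeler_rest",.043),("garlic",.02),("tin",.09),("bamboo_mat",.0)]:
    for m in env.masks_of("top",lab)[:7]:
        v,u=np.nonzero(m["pixels"])
        P=unproj(d,np.c_[u,v],z)
        print(lab,round(m["conf"],2),np.round(m["pixel"]),len(u),*rect(P))
        if lab=="carrot1":
            c=d["color"][v,u].astype(int); g=c[:,1]>c[:,0]
            if g.sum(): print("   crown",P[g].mean(0).round(3))
hsv=cv2.cvtColor(d["color"],cv2.COLOR_RGB2HSV)
E
```

```text
carrot1 0.96 [246. 219.] 432 [478.1 305. ] 142.3 29.6 13.0
   crown [0.418 0.293 0.016]
carrot1 0.88 [259. 301.] 467 [245.5 265.9] 142.8 31.8 97.4
   crown [0.246 0.268 0.016]
carrot1 0.78 [222. 205.] 385 [535.3 382.2] 141.4 27.1 165.3
   crown [0.597 0.366 0.016]
carrot1 0.63 [307. 221.] 439 [480.8 120.3] 141.3 31.2 166.1
   crown [0.542 0.103 0.016]
carrot1 0.6 [284. 199.] 386 [546.4 199.3] 135.2 28.8 171.7
   crown [0.487 0.208 0.016]
carrot1 0.57 [122. 255.] 467 [388.9 674.6] 142.6 32.5 179.2
   crown [0.39  0.675 0.016]
carrot1 0.28 [380. 191.] 4688 [ 586.1 -100. ] 335.3 131.4 4.3
   crown [ 0.552 -0.067  0.016]
rack 0.66 [386. 192.] 4721 [ 587.4 -101.2] 337.2 134.1 5.1
rack 0.29 [271. 205.] 13964 [530.5 236.2] 428.8 335.6 90.1
holdbar 0.87 [393. 187.] 797 [ 579.6 -115.1] 316.5 31.9 11.2
holdbar 0.43 [247. 220.] 410 [476.1 299. ] 136.9 26.8 11.9
bar_knob 0.98 [397. 184.] 885 [ 575.6 -107.1] 307.6 30.8 10.9
peeler 0.8 [385. 182.] 297 [ 586.7 -130.2] 167.1 21.6 94.3
peeler 0.66 [170. 176.] 771 [605.2 519.6] 111.0 72.0 54.8
peeler 0.61 [299. 132.] 273 [732.5 137.7] 61.9 43.5 0.1
peeler_rest 0.77 [453. 258.] 809 [ 375.3 -281.4] 96.2 69.7 97.4
peeler_rest 0.15 [385. 190.] 4728 [583.8 -93.7] 331.4 131.1 4.8
tin 0.55 [455. 140.] 746 [ 697.7 -280.2] 95.7 72.7 130.7
tin 0.26 [170. 177.] 760 [598.8 508.8] 108.6 68.0 56.8
tin 0.23 [174. 242.] 2114 [375.6 490.3] 277.5 80.5 1.6
tin 0.16 [223. 204.] 419 [528.5 371.2] 135.0 27.0 165.3
bamboo_mat 0.9 [272. 203.] 14237 [530.9 237.7] 431.0 340.5 89.7
```

```bash
python3 - <<'E'
from h import *
im=cv2.imread("pics/top0.png")
a=im[105:290,345:530]; 
cv2.imwrite("pics/crop1.png",cv2.resize(a,(592,592),interpolation=cv2.INTER_CUBIC))
E
```

```text
(no output)
```

View pics/crop1.png

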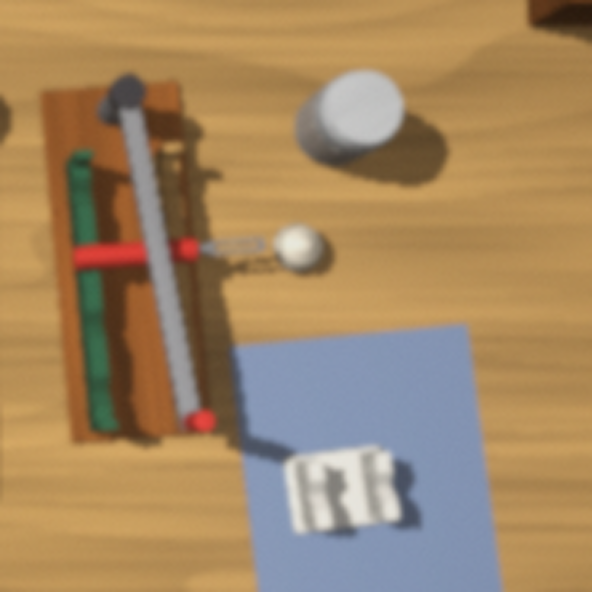

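```bash
python3 - <<'E'
from h import *
d=cam("top")
hsv=cv2.cvtColor(d["color"],cv2.COLOR_RGB2HSV); sub=np.zeros(hsv.shape[:2],bool); sub[145:250,355:395]=1
m=sub&(hsv[...,0]>45)&(hsv[...,0]<95)&(hsv[...,1]>90)
v,u=np.nonzero(m)
for z in (.043,): print("green",rect(unproj(d,np.c_[u,v],z)),axis(unproj(d,np.c_[u,v],z)))
print("pivot",unproj(d,[345+128/3.2,105+92/3.2],.085),"knob",unproj(d,[345+200/3.2,105+420/3.2],.126))
# board corners in crop (TL,TR,BL,BR)
C=np.array([[41,91],[180,82],[73,443],[213,432]])/3.2+[345,105]
print("board",unproj(d,C,.006).round(4))
C=np.array([[285,458],[388,446],[296,535],[402,522]])/3.2+[345,105]
print("rest",unproj(d,C,.02).round(4))
print("rest masks",[ (unproj(d,m["pixel"],.03).round(4)) for m in env.masks_of("top","peeler_rest")[:1]])
s=cam("scene")
for lab in ["bar_knob","holdbar","garlic"]:
    for m in env.masks_of("scene",lab)[:2]: print(lab,m["conf"],m["pixel"],m["pixels"].sum())
go(.35,.1,.25,0)
E
```

```text
green (array([553.4, -61.4]), 240.9, 14.4, 4.6) (array([ 0.55340195, -0.06125562]), array([-0.99663551, -0.08196131]), np.float64(0.24086830379518498))
pivot [[ 0.7227661  -0.09022742  0.085     ]] knob [[ 0.43466025 -0.13832823  0.126     ]]
board [[ 0.743  -0.0253  0.006 ]
 [ 0.7518 -0.1548  0.006 ]
 [ 0.4157 -0.0521  0.006 ]
 [ 0.4264 -0.1799  0.006 ]]
rest [[ 0.4031 -0.2406  0.02  ]
 [ 0.4143 -0.3335  0.02  ]
 [ 0.3341 -0.249   0.02  ]
 [ 0.3463 -0.3442  0.02  ]]
rest masks [array([[ 0.3815, -0.2871,  0.03  ]])]
bar_knob 0.65 [181.2, 220.1] 519
holdbar 0.89 [179.0, 223.4] 587
garlic 0.56 [187.4, 231.5] 233
garlic 0.33 [183.3, 244.9] 3054
go [np.float64(-28.5), np.float64(-42.37), np.float64(0.03), np.float64(67.5), 'j6 -0.08'] cur ang 67.5
```

```bash
cat >> h.py <<'E'
RK=np.array([.5567,-.1012]); RA=np.radians(4.7)
def rack(x,y): 
    c,s=np.cos(RA),np.sin(RA); return RK+[c*x-s*y,s*x+c*y]
def plan(*wps):
    """wps: (x,y,z,ang deg full). prints calls: dx dy dz yaw, rows needed"""
    s=env.read_state(); M=R.from_rotvec(s["ee_rot"]).as_matrix()
    a=np.degrees(np.arctan2(M[1,1],M[0,1])); p=np.array(s["eef_pos"])
    j6=np.degrees(s["joints"][5]); j1=np.degrees(s["joints"][0])
    for w in wps:
        q=np.array(w[:3],float); tot=q-p
        b=np.degrees(np.arctan2(q[1],q[0])-np.arcsin(.05/np.hypot(q[0],q[1])))
        best=[b-w[3]+360*k for k in (-1,0,1)]; g=min(best,key=lambda v:(abs(v)>160,abs(v)))
        dy=(g-j6)-(b-j1)          # turn about tool z
        n=max(1,int(np.ceil(max(np.linalg.norm(tot)/.30,abs(dy)/50))))
        for k in range(n):
            al=np.radians(a); ty=np.array([np.cos(al),np.sin(al),0]); tz=np.array([0,0,-1.]); tx=np.cross(ty,tz)
            d=tot/n*100; v=np.array([tx@d,ty@d,tz@d])
            rows=max(np.linalg.norm(d)/4.17,abs(dy)/n/7.16)
            print(" %.1f,%.1f,%.1f,%.0f"%(*v,dy/n),"rows>=%.1f"%rows, end=" |")
            a-=dy/n
        print(" ->",np.round(q,3),"ang %.0f j6 %.0f"%(w[3],g))
        p=q; j6=g; j1=b
E
python3 - <<'E'
from h import *
plan((.4347,-.1383,.25,-80.1))
E
```

```text
-15.1,-20.4,0.0,49 rows>=6.9 | -25.3,-1.8,0.0,49 rows>=6.9 | -17.9,18.0,0.0,49 rows>=6.9 | -> [ 0.435 -0.138  0.25 ] ang -80 j6 56
```

```bash
H="python3 -m handwheel"
$H '[-15.1,-20.4,0,49,0,-15.1,-20.4,0,49,0,-15.1,-20.4,0,49,0,-15.1,-20.4,0,49,0,-15.1,-20.4,0,49,0,-15.1,-20.4,0,49,0,-15.1,-20.4,0,49,0,-15.1,-20.4,0,49,0]' 30
$H '[-25.3,-1.8,0,49,0.1,-25.3,-1.8,0,49,0.1,-25.3,-1.8,0,49,0.1,-25.3,-1.8,0,49,0.1,-25.3,-1.8,0,49,0.1,-25.3,-1.8,0,49,0.1,-25.3,-1.8,0,49,0.1,-25.3,-1.8,0,49,0.1]'
$H '[-17.9,18,0,49,0.1,-17.9,18,0,49,0.1,-17.9,18,0,49,0.1,-17.9,18,0,49,0.1,-17.9,18,0,49,0.1,-17.9,18,0,49,0.1,-17.9,18,0,49,0.1,-17.9,18,0,49,0.1]'
python3 - <<'E'
from h import *
plan((.4347,-.1383,.25,-80.1))
d=wrist(); print(d["intrinsics"],d["hand_eye"].round(3))
cv2.imwrite("pics/w1.png",d["color"][:,:,::-1])
for m in env.masks_of("wrist","bar_knob")[:2]: print(m["conf"],m["pixel"],m["pixels"].sum())
E
```

```text
t: 1.57
eef_pos: [0.3108, 0.3524, 0.2506]
ee_rot: [1.842, 2.544, 0.002]
wrist_force: [0.7, 0.3, 0.9]
gripper_width: 0.497
gripper_force: 0.0
t: 2.23
eef_pos: [0.3743, 0.1071, 0.2507]
ee_rot: [2.73, 1.554, 0.001]
wrist_force: [-0.5, -0.9, 0.4]
gripper_width: 0.451
gripper_force: 0.0
t: 2.9
eef_pos: [0.4388, -0.1374, 0.2501]
ee_rot: [-3.127, -0.29, 0.001]
wrist_force: [-1.1, 0.6, 0.5]
gripper_width: 0.451
gripper_force: 0.0
 -0.4,0.0,0.0,1 rows>=0.1 | -> [ 0.435 -0.138  0.25 ] ang -80 j6 56
[[325.1922621    0.         284.18426282]
 [  0.         325.1922621  208.13607065]
 [  0.           0.           1.        ]] [[-0.001  0.948  0.318  0.082]
 [ 1.     0.001  0.    -0.001]
 [ 0.     0.318 -0.948 -0.123]
 [ 0.     0.     0.     1.   ]]
0.85 [289.5, 108.3] 4421
```

View pics/w1.png

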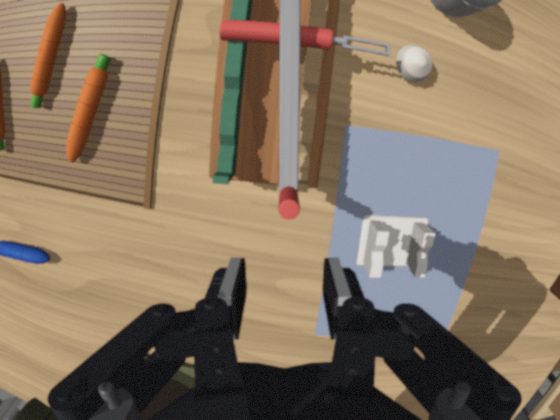

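```bash
python3 - <<'E'
from h import *
d=wrist()
print("knob",unproj(d,[289,200],.126).round(4))
print("garlic",unproj(d,[414,62],.02).round(4))
# rest base corners TL TR BL
print("rest corners",unproj(d,[[365,215],[430,221]],.006).round(4))
m=env.masks_of("wrist","peeler_rest")
v,u=np.nonzero(m[0]["pixels"]); print(m[0]["conf"],rect(unproj(d,np.c_[u,v],.006)),rect(unproj(d,np.c_[u,v],.043)))
# green rail
hsv=cv2.cvtColor(d["color"],cv2.COLOR_RGB2HSV); sub=np.zeros(hsv.shape[:2],bool); sub[0:190,205:260]=1
mm=sub&(hsv[...,0]>45)&(hsv[...,0]<95)&(hsv[...,1]>90)
v,u=np.nonzero(mm); print("rail",axis(unproj(d,np.c_[u,v],.04)),rect(unproj(d,np.c_[u,v],.04)))
# waypoints for knob arc
piv=RK+.17*np.array([np.cos(RA),np.sin(RA)])
k=unproj(d,[289,200],.126)[0,:2]; dv=k-piv; th0=np.arctan2(-dv[1],-dv[0]); print("r",np.hypot(*dv),"th",th0-RA)
t0=th0
wp=[(*k,.25,np.degrees(t0)-90),(*k,.112,np.degrees(t0)-90)]
for th in (.35,.6,.85,1.03):
    a=RA+th; q=piv-.295*np.array([np.cos(a),np.sin(a)]); wp.append((*q,.112,np.degrees(a)-90))
wp.append((*q,.25,np.degrees(a)-90))
plan(*wp)
E
```

```text
knob [[ 0.4445 -0.1371  0.126 ]]
garlic [[ 0.5981 -0.2509  0.02  ]]
rest corners [[ 0.4074 -0.241   0.006 ]
 [ 0.4158 -0.3311  0.006 ]]
0.88 (array([ 371.3, -297.5]), 104.5, 87.9, 97.7) (array([ 386.2, -279.6]), 94.0, 79.1, 97.7)
rail (array([ 0.52324813, -0.06702458]), array([-0.99730129, -0.07341754]), np.float64(0.193380159377386)) (array([523.3, -66.7]), 193.5, 19.0, 3.5)
r 0.2860234428111169 th 0.09312346581002387
 0.6,0.3,0.0,1 rows>=0.2 | -> [ 0.444 -0.137  0.25 ] ang -80 j6 57
 0.0,0.0,13.8,0 rows>=3.3 | -> [ 0.444 -0.137  0.112] ang -80 j6 57
 0.1,7.5,0.0,-15 rows>=2.1 | -> [ 0.458 -0.211  0.112] ang -65 j6 35
 0.9,7.3,0.0,-14 rows>=2.0 | -> [ 0.497 -0.273  0.112] ang -51 j6 17
 0.9,7.3,0.0,-14 rows>=2.0 | -> [ 0.55  -0.324  0.112] ang -37 j6 2
 0.5,5.3,0.0,-10 rows>=1.4 | -> [ 0.595 -0.352  0.112] ang -26 j6 -8
 0.0,0.0,-13.8,0 rows>=3.3 | -> [ 0.595 -0.352  0.25 ] ang -26 j6 -8
```

```bash
H="python3 -m handwheel"
$H '[0.1,0.1,0,1,0.3,0.1,0.1,6,1,0.3,0.1,0.1,10,1,0.3,0.1,0.1,13.8,1,0.3,0.1,0.1,13.8,1,0.3,0.1,0.1,13.8,1,0.3]'
$H '[0,2.5,0,-5,0.3,0,5,0,-10,0.3,0.1,7.5,0,-15,0.3,0.1,7.5,0,-15,0.3]'
$H '[0.3,2.5,0,-5,0.3,0.6,5,0,-9,0.3,0.9,7.3,0,-14,0.3,0.9,7.3,0,-14,0.3]'
$H '[0.3,2.5,0,-5,0.3,0.6,5,0,-9,0.3,0.9,7.3,0,-14,0.3,0.9,7.3,0,-14,0.3]'
$H '[0.2,2.5,0,-5,0.3,0.5,5.3,0,-10,0.3,0.5,5.3,0,-10,0.3,0.5,5.3,0,-10,0.3]'
python3 - <<'E'
from h import *
d=cam("top"); cv2.imwrite("pics/t1.png",cv2.resize(d["color"][100:310,330:560,::-1],None,fx=2.5,fy=2.5))
E
```

```text
t: 3.6
eef_pos: [0.4357, -0.1354, 0.1076]
ee_rot: [-3.126, -0.264, 0.012]
wrist_force: [-0.6, -0.1, -0.3]
gripper_width: 0.352
gripper_force: 0.0
t: 3.93
eef_pos: [0.4545, -0.2146, 0.1152]
ee_rot: [3.065, 0.668, 0.006]
wrist_force: [0.3, -0.2, 0.9]
gripper_width: 0.352
gripper_force: 0.0
t: 4.27
eef_pos: [0.4934, -0.2766, 0.1149]
ee_rot: [2.961, 1.036, 0.005]
wrist_force: [-0.6, 0.8, 1.0]
gripper_width: 0.35
gripper_force: 0.0
t: 4.6
eef_pos: [0.5458, -0.327, 0.1143]
ee_rot: [2.814, 1.389, 0.003]
wrist_force: [-0.9, 0.1, 0.8]
gripper_width: 0.351
gripper_force: 0.0
t: 4.93
eef_pos: [0.5889, -0.3533, 0.1133]
ee_rot: [2.687, 1.627, 0.001]
wrist_force: [0.4, 0.1, 0.4]
gripper_width: 0.352
gripper_force: 0.0
```

View pics/t1.png

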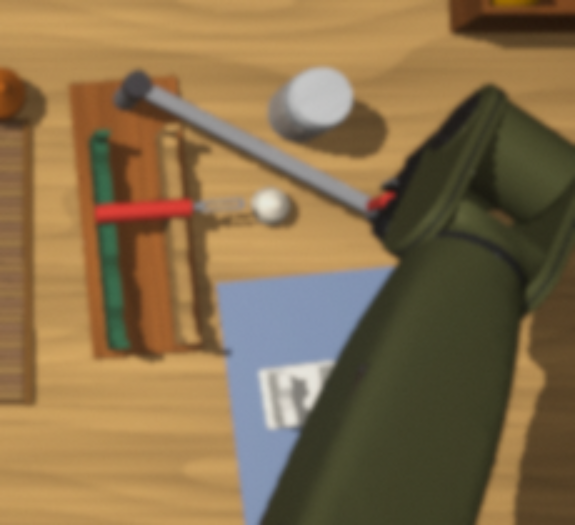

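```bash
python3 - <<'E'
from h import *
plan((.5889,-.3533,.25,-26),(.58,-.20,.27,4.7))
E
```

```text
0.0,0.1,-13.7,-2 rows>=3.3 | -> [ 0.589 -0.353  0.25 ] ang -26 j6 -9
 13.4,-7.5,-2.0,-31 rows>=4.3 | -> [ 0.58 -0.2   0.27] ang 5 j6 -28
```

```bash
H="python3 -m handwheel"
$H '[0,0,-3,0,0,0,0,-13.7,-2,0,0,0,-13.7,-2,0,0,0,-13.7,-2,0,0,0,-13.7,-2,0]'
$H '[13.4,-7.5,-2,-31,0,13.4,-7.5,-2,-31,0,13.4,-7.5,-2,-31,0,13.4,-7.5,-2,-31,0,13.4,-7.5,-2,-31,0,13.4,-7.5,-2,-31,0,13.4,-7.5,-2,-31,0,13.4,-7.5,-2,-31,0]'
python3 - <<'E'
from h import *
d=wrist(); print(d["state"]["eef_pos"])
np.save("w2.npy",d,allow_pickle=True)
cv2.imwrite("pics/w2.png",d["color"][:,:,::-1])
m=env.masks_of("wrist","peeler")[0]; v,u=np.nonzero(m["pixels"]); P=unproj(d,np.c_[u,v],.047); print(m["conf"],rect(P),axis(P))
hsv=cv2.cvtColor(d["color"],cv2.COLOR_RGB2HSV)
mm=(hsv[...,0]>55)&(hsv[...,0]<90)&(hsv[...,1]>90); mm[:,450:]=0
v,u=np.nonzero(mm); P=unproj(d,np.c_[u,v],.04); print("green",rect(P),len(u))
E
```

```text
t: 5.4
eef_pos: [0.59, -0.3548, 0.2596]
ee_rot: [2.647, 1.667, 0.008]
wrist_force: [1.4, 0.1, 1.2]
gripper_width: 0.506
gripper_force: 0.0
t: 6.07
eef_pos: [0.5775, -0.201, 0.269]
ee_rot: [-2.115, -2.323, 0.001]
wrist_force: [0.1, -0.2, -0.1]
gripper_width: 0.5
gripper_force: 0.0
[ 0.57750449 -0.20102229  0.26899523]
0.96 (array([ 589.4, -129.1]), 173.9, 23.7, 93.9) (array([ 0.58977147, -0.12909529]), array([ 0.07576106, -0.997126  ]), np.float64(0.17392822492885968))
green (array([ 594.1, -342.6]), 583.9, 574.7, 94.4) 2482
```

View pics/w2.png

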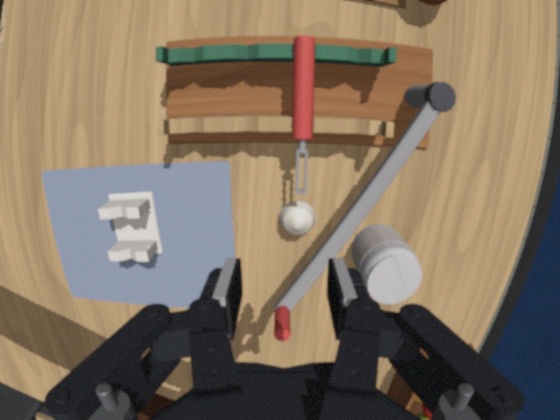

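```bash
python3 - <<'E'
from h import *
d=np.load("w2.npy",allow_pickle=True).item()
cv2.imwrite("pics/w2r.png",cv2.resize(d["color"][180:275,85:180,::-1],None,fx=6,fy=6,interpolation=cv2.INTER_CUBIC))
P=unproj(d,[[162,50],[391,50],[391,60],[162,60]],.062); print("stops",P.round(4))
print("rest",unproj(d,[[152,192],[160,252]],.006).round(4))
m=env.masks_of("wrist","peeler_rest")
v,u=np.nonzero(m[0]["pixels"]); print(m[0]["conf"],rect(unproj(d,np.c_[u,v],.006)))
E
```

```text
stops [[ 0.4379 -0.0685  0.062 ]
 [ 0.6731 -0.0486  0.062 ]
 [ 0.6741 -0.0593  0.062 ]
 [ 0.4389 -0.0794  0.062 ]]
rest [[ 0.4078 -0.2414  0.006 ]
 [ 0.4154 -0.3278  0.006 ]]Traceback (most recent call last):
  File "<stdin>", line 7, in <module>
IndexError: list index out of range
```

View pics/w2r.png

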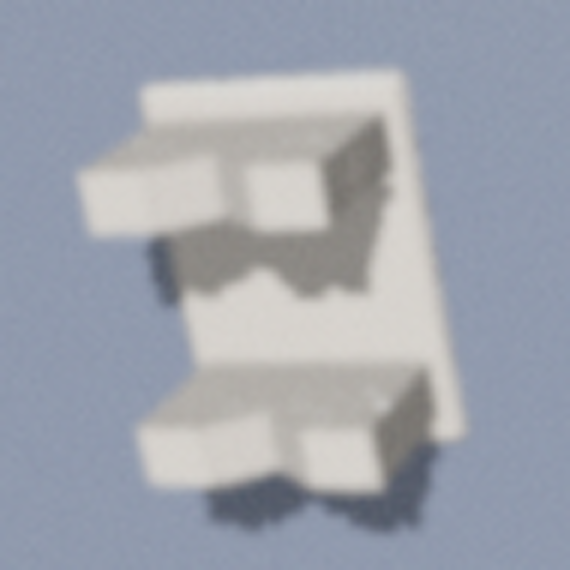

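```bash
python3 - <<'E'
from h import *
d=np.load("w2.npy",allow_pickle=True).item()
f=lambda p,z: unproj(d,np.array(p)/6.+[85,180],z)[:,:2].round(4)
B=f([[142,85],[405,70],[463,440]],.006); print("base",B, np.linalg.norm(np.diff(B,axis=0),axis=1), "centre",(B[0]+B[2])/2)
v=B[1]-B[2]; print("y ang",np.degrees(np.arctan2(v[1],v[0])))
U=f([[80,172],[322,162],[330,230],[92,236]],.043); L=f([[138,430],[378,428],[384,492],[152,488]],.043)
print("up",U.mean(0),"low",L.mean(0),"mid",(U.mean(0)+L.mean(0))/2, np.linalg.norm(U.mean(0)-L.mean(0)),np.degrees(np.arctan2(*(U.mean(0)-L.mean(0))[::-1])))
plan((*rack(.03,0),.15,4.0),(*rack(.03,0),.052,4.0))
E
```

```text
base [[ 0.3403 -0.2498]
 [ 0.4085 -0.2409]
 [ 0.4185 -0.3294]] [0.06877827 0.08906318] centre [ 0.3794 -0.2896]
y ang 96.44675537910456
up [ 0.3751   -0.261325] low [ 0.383125 -0.321025] mid [ 0.3791125 -0.291175 ] 0.060236953981754465 97.65592729566254
 10.2,1.8,11.9,1 rows>=3.8 | -> [ 0.587 -0.099  0.15 ] ang 4 j6 -18
 0.0,0.0,9.8,0 rows>=2.4 | -> [ 0.587 -0.099  0.052] ang 4 j6 -18
```

```bash
sed -i 's/^RK=.*/RK=np.array([.5575,-.102]); RA=np.radians(4.8)/' h.py; H="python3 -m handwheel"
$H '[10.2,1.8,0,1,0,10.2,1.8,6,1,0,10.2,1.8,12,1,0,10.2,1.8,16,1,0,10.2,1.8,20,1,0,10.2,1.8,21.7,1,0,10.2,1.8,21.7,1,0,10.2,1.8,21.7,1,0]' 40
$H '[0,0,0,0,1,0,0,0,0,1,0,0,0,0,1,0,0,0,0,1,0,0,0,0,1,0,0,0,0,1]' 40
python3 - <<'E'
from h import *
p=rack(.03,0)
plan((.587,-.099,.19,4.),(.379,-.2905,.19,7.2),(.379,-.2905,.057,7.2))
E
```

```text
t: 6.88
eef_pos: [0.581, -0.0965, 0.0446]
ee_rot: [-2.125, -2.297, 0.01]
wrist_force: [-1.3, 0.4, -0.2]
gripper_width: 0.5
gripper_force: 0.0
t: 7.38
eef_pos: [0.5874, -0.0981, 0.054]
ee_rot: [2.131, 2.305, 0.002]
wrist_force: [-0.0, -0.4, 2.1]
gripper_width: 0.242
gripper_force: 39.7
 -0.1,-0.0,-13.6,0 rows>=3.3 | -> [ 0.587 -0.099  0.19 ] ang 4 j6 -18
 -17.7,-22.1,0.0,-3 rows>=6.8 | -> [ 0.379 -0.29   0.19 ] ang 7 j6 -51
 0.0,0.0,13.3,0 rows>=3.2 | -> [ 0.379 -0.29   0.057] ang 7 j6 -51
```

```bash
H="python3 -m handwheel"
$H '[0,0,-4,0,1,0,0,-8,0,1,0,0,-12,0,1,0,0,-13.6,0,1,0,0,-13.6,0,1,0,0,-13.6,0,1]'
$H '[-17.7,-22.1,0,-3,1,-17.7,-22.1,0,-3,1,-17.7,-22.1,0,-3,1,-17.7,-22.1,0,-3,1,-17.7,-22.1,0,-3,1,-17.7,-22.1,0,-3,1,-17.7,-22.1,0,-3,1,-17.7,-22.1,0,-3,1]'
$H '[0,0,0,0,1,0,0,0,0,1,0,0,0,0,1]'
python3 - <<'E'
from h import *
plan((.379,-.2905,.055,7.2))
E
```

```text
t: 7.88
eef_pos: [0.5871, -0.0979, 0.1902]
ee_rot: [2.131, 2.305, 0.003]
wrist_force: [-0.1, 0.3, -1.0]
gripper_width: 0.24
gripper_force: 39.5
t: 8.55
eef_pos: [0.3753, -0.2935, 0.1856]
ee_rot: [-2.075, -2.352, 0.003]
wrist_force: [0.4, 0.1, -1.5]
gripper_width: 0.244
gripper_force: 39.7
t: 8.8
eef_pos: [0.3801, -0.2904, 0.1871]
ee_rot: [-2.069, -2.362, -0.001]
wrist_force: [0.6, 0.2, -1.3]
gripper_width: 0.233
gripper_force: 39.7
 0.0,-0.1,13.2,0 rows>=3.2 | -> [ 0.379 -0.29   0.055] ang 7 j6 -51
```

```bash
H="python3 -m handwheel"
$H '[0,-0.1,4,0,1,0,-0.1,8,0,1,0,-0.1,11,0,1,0,-0.1,12.5,0,1,0,-0.1,13.2,0,1,0,-0.1,13.2,0,1,0,-0.1,13.2,0,1]'
$H '[0,0,0,0,0.2,0,0,0,0,0.1,0,0,0,0,0,0,0,0,0,0,0,0,0,0,0]'
$H '[0,0,-4,0,0,0,0,-8,0,0,-5,0,-16,0,0,-9,0,-20,0,0,-9,0,-20,0,0,-9,0,-20,0,0,-9,0,-20,0,0]'
python3 - <<'E'
from h import *
d=wrist(); cv2.imwrite("pics/w3.png",d["color"][:,:,::-1]); np.save("w3.npy",d,allow_pickle=True)
for m in env.masks_of("wrist","peeler")[:2]:
    v,u=np.nonzero(m["pixels"]); P=unproj(d,np.c_[u,v],.047); print(m["conf"],m["pixel"],rect(P),axis(P))
t=cam("top")
for m in env.masks_of("top","carrot1")[:8]:
    v,u=np.nonzero(m["pixels"]); P=unproj(t,np.c_[u,v],.016)
    c=t["color"][v,u].astype(int); g=c[:,1]>c[:,0]
    print(round(m["conf"],2),np.round(m["pixel"]),*rect(P), P[g].mean(0).round(3)[:2] if g.any() else '')
E
```

```text
t: 9.38
eef_pos: [0.3798, -0.2909, 0.0563]
ee_rot: [-2.069, -2.364, -0.0]
wrist_force: [-0.5, -0.3, -0.3]
gripper_width: 0.239
gripper_force: 39.7
t: 9.8
eef_pos: [0.3791, -0.2918, 0.0567]
ee_rot: [2.071, 2.361, -0.0]
wrist_force: [-0.1, -0.6, 0.3]
gripper_width: 0.502
gripper_force: 0.0
t: 10.38
eef_pos: [0.3923, -0.3854, 0.2632]
ee_rot: [2.067, 2.351, -0.004]
wrist_force: [0.8, 0.3, 0.4]
gripper_width: 0.5
gripper_force: 0.0
0.73 [283.3, 106.0] (array([ 382.3, -322.5]), 173.0, 23.2, 97.7) (array([ 0.38215995, -0.32247985]), array([ 0.13367311, -0.99102548]), np.float64(0.17297525916398726))
0.67 [505.7, 123.8] (array([ 684.8, -239.5]), 288.4, 65.6, 64.5) (array([ 0.67250942, -0.23365074]), array([-0.41761699, -0.90862316]), np.float64(0.28842018497820027))
0.98 [279. 200.] [547.4 199.2] 138.2 29.0 171.0 [0.487 0.21 ]
0.89 [219. 202.] [535.1 383. ] 142.2 31.2 163.5 [0.597 0.366]
0.77 [258. 303.] [246.  267.4] 139.7 30.2 95.5 [0.246 0.269]
0.66 [307. 224.] [479.5 120.9] 144.1 30.4 166.0 [0.542 0.104]
0.65 [247. 219.] [478.2 305. ] 140.9 27.7 11.0 [0.418 0.293]
0.59 [121. 254.] [388.9 673.5] 137.0 29.4 178.4 [0.391 0.674]
```

View pics/w3.png

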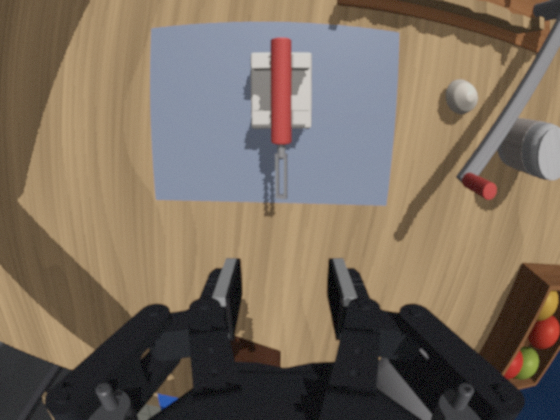

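```bash
python3 - <<'E'
from h import *
plan((.40,-.1,.30,-40),(.38,.22,.32,-90))
E
```

```text
27.6,4.6,-4.6,48 rows>=6.8 | -> [ 0.4 -0.1  0.3] ang -40 j6 19
 11.6,-11.1,-1.0,25 rows>=3.9 | 5.9,-14.9,-1.0,25 rows>=3.9 | -> [0.38 0.22 0.32] ang -90 j6 114
```

```bash
H="python3 -m handwheel"
$H '[27.6,4.6,-4.6,48,0,27.6,4.6,-4.6,48,0,27.6,4.6,-4.6,48,0,27.6,4.6,-4.6,48,0,27.6,4.6,-4.6,48,0,27.6,4.6,-4.6,48,0,27.6,4.6,-4.6,48,0,27.6,4.6,-4.6,48,0]'
$H '[11.6,-11.1,-1,25,-0.2,11.6,-11.1,-1,25,-0.2,11.6,-11.1,-1,25,-0.2,11.6,-11.1,-1,25,-0.2,11.6,-11.1,-1,25,-0.2,11.6,-11.1,-1,25,-0.2]'
$H '[5.9,-14.9,-1,25,-0.2,5.9,-14.9,-1,25,-0.2,5.9,-14.9,-1,25,-0.2,5.9,-14.9,-1,25,-0.2,5.9,-14.9,-1,25,-0.2,5.9,-14.9,-1,25,-0.2,5.9,-14.9,-1,25,-0.2]'
cat >> h.py <<'E'
def carrots(d,name,z=.016,prt=True):
    out=[]
    for m in env.masks_of(name,"carrot1")[:9]:
        v,u=np.nonzero(m["pixels"]); c=d["color"][v,u].astype(int)
        if c[:,0].mean()<c[:,2].mean()+40 or m["conf"]<.3: continue
        P=unproj(d,np.c_[u,v],z); mid,ax,L=axis(P)
        g=(c[:,1]>c[:,0]); 
        if L<.12 or L>.16 or not g.any(): print("odd",m["pixel"],L); continue
        if (P[g,:2].mean(0)-mid)@ax<0: ax=-ax
        o=mid-ax*.0075; a=np.degrees(np.arctan2(ax[1],ax[0])); out.append((o,a))
        if prt: print(np.round(m["pixel"]),"conf %.2f L %.3f"%(m["conf"],L),"origin",o.round(4),"crown ang %.1f"%a,"pick ang %.1f"%(a-90))
    return out
E
python3 - <<'E'
from h import *
d=wrist(); print(d["state"]["eef_pos"]); cv2.imwrite("pics/w4.png",d["color"][:,:,::-1])
carrots(d,"wrist"); t=cam("top"); print("top"); carrots(t,"top")
E
```

```text
t: 11.25
eef_pos: [0.3992, -0.097, 0.301]
ee_rot: [-2.851, -1.315, 0.001]
wrist_force: [0.6, -0.4, 0.1]
gripper_width: 0.501
gripper_force: 0.0
t: 11.75
eef_pos: [0.3895, 0.0629, 0.3104]
ee_rot: [-3.066, -0.675, 0.004]
wrist_force: [0.7, -0.3, -0.4]
gripper_width: 0.6
gripper_force: 0.0
t: 12.33
eef_pos: [0.382, 0.2196, 0.3203]
ee_rot: [3.14, -0.008, -0.005]
wrist_force: [0.2, 0.2, 0.4]
gripper_width: 0.601
gripper_force: 0.0
[0.38204782 0.21960203 0.32028549]
[215.  92.] conf 0.96 L 0.142 origin [0.4893 0.3087] crown ang -168.3 pick ang -258.3
[296.  38.] conf 0.90 L 0.127 origin [0.5498 0.2019] crown ang 170.6 pick ang 80.6
[160.  55.] conf 0.64 L 0.144 origin [0.5316 0.3864] crown ang -15.3 pick ang -105.3
[355.  92.] conf 0.61 L 0.144 origin [0.4744 0.1252] crown ang -16.0 pick ang -106.0
top
[248. 218.] conf 0.96 L 0.130 origin [0.4911 0.3076] crown ang -168.2 pick ang -258.2
[223. 204.] conf 0.86 L 0.138 origin [0.5291 0.3841] crown ang -14.9 pick ang -104.9
[310. 222.] conf 0.72 L 0.142 origin [0.4736 0.1223] crown ang -15.8 pick ang -105.8
[281. 199.] conf 0.61 L 0.144 origin [0.555  0.1978] crown ang 170.9 pick ang 80.9
```

View pics/w4.png

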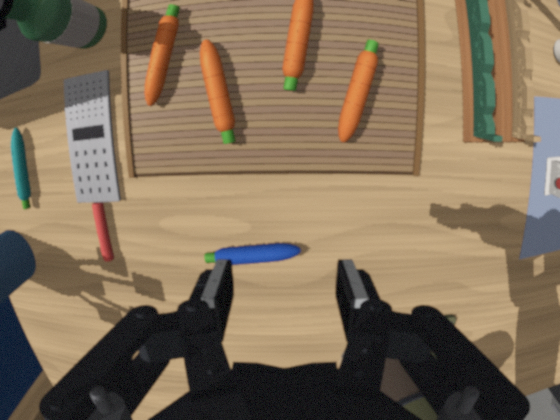

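```bash
python3 - <<'E'
from h import *
g=rack(-.09,0)
plan((.474,.1238,.15,-105.8),(.474,.1238,.026,-105.8),(.474,.1238,.2,-105.8),(*g,.2,4.8),(*g,.063,4.8)); print(g)
E
```

```text
9.2,9.3,17.2,15 rows>=5.2 | -> [0.474 0.124 0.15 ] ang -106 j6 115
 0.0,0.0,12.4,0 rows>=3.0 | -> [0.474 0.124 0.026] ang -106 j6 115
 0.0,0.0,-17.4,0 rows>=4.2 | -> [0.474 0.124 0.2  ] ang -106 j6 115
 1.9,7.5,0.0,-37 rows>=5.1 | -3.0,7.2,0.0,-37 rows>=5.1 | -6.7,4.0,0.0,-37 rows>=5.1 | -> [ 0.468 -0.11   0.2  ] ang 5 j6 -24
 0.0,0.0,13.7,0 rows>=3.3 | -> [ 0.468 -0.11   0.063] ang 5 j6 -24
[ 0.46781564 -0.10953101]
```

```bash
H="python3 -m handwheel"
$H '[9.2,9.3,17.2,15,-0.2,9.2,9.3,17.2,15,-0.2,9.2,9.3,17.2,15,-0.2,9.2,9.3,17.2,15,-0.2,9.2,9.3,17.2,15,-0.2,9.2,9.3,17.2,15,-0.2,9.2,9.3,17.2,15,-0.2]' 60
$H '[0,0,4,0,-0.2,0,0,8,0,-0.2,0,0,11,0,-0.2,0,0,12.4,0,-0.2,0,0,12.4,0,-0.2,0,0,12.4,0,-0.2]'
$H '[0,0,0,0,1,0,0,0,0,1,0,0,0,0,1,0,0,0,0,1,0,0,0,0,1]' 60
$H '[0,0,-4,0,1,0,0,-8,0,1,0,0,-12,0,1,0,0,-16,0,1,0,0,-17.4,0,1,0,0,-17.4,0,1]'
$H '[1.9,7.5,0,-37,1,1.9,7.5,0,-37,1,1.9,7.5,0,-37,1,1.9,7.5,0,-37,1,1.9,7.5,0,-37,1,1.9,7.5,0,-37,1,1.9,7.5,0,-37,1]'
$H '[-3,7.2,0,-37,1,-3,7.2,0,-37,1,-3,7.2,0,-37,1,-3,7.2,0,-37,1,-3,7.2,0,-37,1,-3,7.2,0,-37,1,-3,7.2,0,-37,1]'
$H '[-6.7,4,0,-37,1,-6.7,4,0,-37,1,-6.7,4,0,-37,1,-6.7,4,0,-37,1,-6.7,4,0,-37,1,-6.7,4,0,-37,1,-6.7,4,0,-37,1,-6.7,4,0,-37,1]'
python3 - <<'E'
from h import *
plan((*rack(-.09,0),.063,4.8))
d=wrist(); cv2.imwrite("pics/w5.png",d["color"][:,:,::-1])
E
```

```text
t: 13.12
eef_pos: [0.4729, 0.1231, 0.147]
ee_rot: [3.11, -0.43, -0.01]
wrist_force: [-0.8, 0.1, 0.7]
gripper_width: 0.598
gripper_force: 0.0
t: 13.62
eef_pos: [0.475, 0.1258, 0.0278]
ee_rot: [-3.112, 0.423, -0.002]
wrist_force: [0.3, 0.1, 0.0]
gripper_width: 0.594
gripper_force: 0.0
t: 14.03
eef_pos: [0.4766, 0.1258, 0.0295]
ee_rot: [-3.111, 0.424, -0.008]
wrist_force: [-1.8, 0.4, 6.5]
gripper_width: 0.298
gripper_force: 58.9
t: 14.53
eef_pos: [0.4776, 0.126, 0.2079]
ee_rot: [-3.109, 0.423, -0.02]
wrist_force: [0.3, 0.0, -0.6]
gripper_width: 0.302
gripper_force: 59.5
t: 15.12
eef_pos: [0.4717, 0.0479, 0.199]
ee_rot: [-3.086, -0.586, 0.003]
wrist_force: [-0.9, 0.4, -1.9]
gripper_width: 0.299
gripper_force: 59.8
t: 15.7
eef_pos: [0.4705, -0.0299, 0.1994]
ee_rot: [-2.741, -1.533, 0.002]
wrist_force: [0.2, 0.4, -0.9]
gripper_width: 0.296
gripper_force: 59.9
t: 16.37
eef_pos: [0.4698, -0.1078, 0.1998]
ee_rot: [-2.116, -2.322, 0.0]
wrist_force: [-0.1, -0.6, -1.9]
gripper_width: 0.296
gripper_force: 60.0
 -0.2,-0.2,13.7,1 rows>=3.3 | -> [ 0.468 -0.11   0.063] ang 5 j6 -24
```

View pics/w5.png

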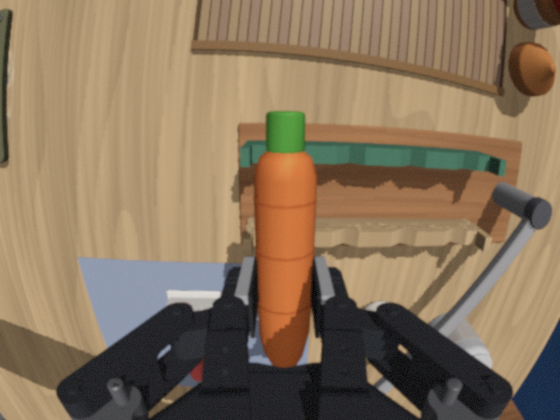

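```bash
H="python3 -m handwheel"
$H '[-0.2,-0.2,4,1,1,-0.2,-0.2,8,1,1,-0.2,-0.2,11,1,1,-0.2,-0.2,13,1,1,-0.2,-0.2,13.5,1,1,-0.2,-0.2,13.5,1,1,-0.2,-0.2,13.5,1,1]'
$H '[0,0,0,0,0.3,0,0,0,0,0.2,0,0,0,0,0.1,0,0,0,0,0.1,0,0,0,0,0.1]'
$H '[0,0,-4,0,0.1,0,0,-8,0,0.1,0,0,-12,0,0.1,-6,0,-18,0,0.1,-10,0,-20,0,0.1,-10,0,-20,0,0.1,-10,0,-20,0,0.1]'
python3 - <<'E'
from h import *
d=wrist(); carrots(d,"wrist",.051)
def RF(o): 
    c,s=np.cos(RA),np.sin(RA); v=o-RK; return [c*v[0]+s*v[1],-s*v[0]+c*v[1]]
cs=carrots(d,"wrist",.051,False); print([np.round(RF(o),4) for o,a in cs])
cv2.imwrite("pics/w6.png",d["color"][:,:,::-1])
t=cam("top"); carrots(t,"top")
E
```

```text
t: 17.0
eef_pos: [0.4683, -0.1098, 0.0652]
ee_rot: [-2.134, -2.305, 0.0]
wrist_force: [-0.9, 0.7, 0.5]
gripper_width: 0.299
gripper_force: 63.1
t: 17.42
eef_pos: [0.4684, -0.1103, 0.0655]
ee_rot: [2.133, 2.306, 0.0]
wrist_force: [0.5, -0.1, -0.4]
gripper_width: 0.447
gripper_force: 0.0
t: 18.0
eef_pos: [0.4782, -0.215, 0.2718]
ee_rot: [2.129, 2.294, 0.001]
wrist_force: [0.3, -0.7, 1.7]
gripper_width: 0.447
gripper_force: 0.0
[279.  77.] conf 0.59 L 0.148 origin [ 0.4681 -0.1094] crown ang 94.6 pick ang 4.6
[array([-0.0897,  0.0001])]
[246. 220.] conf 0.97 L 0.147 origin [0.4855 0.3064] crown ang -168.4 pick ang -258.4
[221. 204.] conf 0.90 L 0.141 origin [0.5279 0.3849] crown ang -15.2 pick ang -105.2
[389. 227.] conf 0.85 L 0.143 origin [ 0.4669 -0.1187] crown ang 95.1 pick ang 5.1
[282. 201.] conf 0.77 L 0.141 origin [0.5538 0.1981] crown ang 170.6 pick ang 80.6
```

View pics/w6.png

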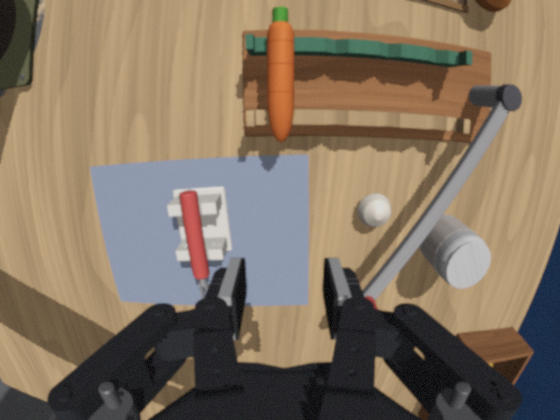

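```bash
python3 - <<'E'
from h import *
g=rack(.09,0)
plan((.5535,.1985,.2,80.7),(.5535,.1985,.027,80.7),(.5535,.1985,.2,80.7),(*g,.2,4.8),(*g,.065,4.8)); print(g)
E
```

```text
20.0,5.5,3.2,-38 rows>=5.3 | 12.3,16.7,3.2,-38 rows>=5.3 | -> [0.554 0.198 0.2  ] ang 81 j6 -66
 0.0,0.0,17.3,0 rows>=4.1 | -> [0.554 0.198 0.027] ang 81 j6 -66
 0.0,0.0,-17.3,0 rows>=4.1 | -> [0.554 0.198 0.2  ] ang 81 j6 -66
 -7.0,-13.7,0.0,38 rows>=5.3 | -13.9,-6.5,0.0,38 rows>=5.3 | -> [ 0.647 -0.094  0.2  ] ang 5 j6 -17
 0.0,0.0,13.5,0 rows>=3.2 | -> [ 0.647 -0.094  0.065] ang 5 j6 -17
[ 0.64718436 -0.09446899]
```

```bash
H="python3 -m handwheel"
$H '[20,5.5,3.2,-38,-0.2,20,5.5,3.2,-38,-0.2,20,5.5,3.2,-38,-0.2,20,5.5,3.2,-38,-0.2,20,5.5,3.2,-38,-0.2,20,5.5,3.2,-38,-0.2,20,5.5,3.2,-38,-0.2,20,5.5,3.2,-38,-0.2]'
$H '[12.3,16.7,3.2,-38,-0.2,12.3,16.7,3.2,-38,-0.2,12.3,16.7,3.2,-38,-0.2,12.3,16.7,3.2,-38,-0.2,12.3,16.7,3.2,-38,-0.2,12.3,16.7,3.2,-38,-0.2,12.3,16.7,3.2,-38,-0.2,12.3,16.7,3.2,-38,-0.2]'
python3 - <<'E'
from h import *
d=wrist(); carrots(d,"wrist")
plan((.5535,.1985,.027,80.7))
E
```

```text
t: 18.92
eef_pos: [0.5143, -0.005, 0.2319]
ee_rot: [-1.263, -2.874, 0.002]
wrist_force: [-0.4, -0.4, -0.7]
gripper_width: 0.601
gripper_force: 0.0
t: 19.58
eef_pos: [0.5553, 0.1964, 0.2008]
ee_rot: [-0.264, -3.13, 0.001]
wrist_force: [0.4, 0.1, -0.3]
gripper_width: 0.602
gripper_force: 0.0
[ 21. 160.] conf 0.95 L 0.121 origin [ 0.4654 -0.1226] crown ang 95.5 pick ang 5.5
[289. 175.] conf 0.82 L 0.143 origin [0.5585 0.2005] crown ang 170.8 pick ang 80.8
[385.  96.] conf 0.75 L 0.145 origin [0.4893 0.3087] crown ang -168.0 pick ang -258.0
[454. 146.] conf 0.70 L 0.145 origin [0.5307 0.3861] crown ang -15.4 pick ang -105.4
 0.2,0.2,17.4,-0 rows>=4.2 | -> [0.554 0.198 0.027] ang 81 j6 -66
```

```bash
H="python3 -m handwheel"
$H '[0,0.3,4,0,-0.2,0,0.3,8,0,-0.2,0,0.3,12,0,-0.2,0,0.3,16,0,-0.2,0,0.3,17.3,0,-0.2,0,0.3,17.3,0,-0.2,0,0.3,17.3,0,-0.2]'
$H '[0,0,0,0,1,0,0,0,0,1,0,0,0,0,1,0,0,0,0,1,0,0,0,0,1]' 60
$H '[0,0,-4,0,1,0,0,-8,0,1,0,0,-12,0,1,0,0,-16,0,1,0,0,-17.4,0,1,0,0,-17.4,0,1]'
$H '[-7,-13.7,0,38,1,-7,-13.7,0,38,1,-7,-13.7,0,38,1,-7,-13.7,0,38,1,-7,-13.7,0,38,1,-7,-13.7,0,38,1,-7,-13.7,0,38,1]'
$H '[-13.9,-6.5,0,38,1,-13.9,-6.5,0,38,1,-13.9,-6.5,0,38,1,-13.9,-6.5,0,38,1,-13.9,-6.5,0,38,1,-13.9,-6.5,0,38,1,-13.9,-6.5,0,38,1,-13.9,-6.5,0,38,1]'
$H '[0,0,0,0,1,0,0,0,0,1]'
python3 - <<'E'
from h import *
plan((*rack(.09,0),.065,4.8))
d=wrist()
for z in (.19,): 
  carrots(d,"wrist",z)
E
```

```text
t: 20.27
eef_pos: [0.5565, 0.1995, 0.0292]
ee_rot: [0.263, 3.13, 0.0]
wrist_force: [1.0, 0.0, 0.7]
gripper_width: 0.6
gripper_force: 0.0
t: 20.68
eef_pos: [0.5586, 0.2008, 0.0323]
ee_rot: [0.26, 3.125, 0.002]
wrist_force: [-0.8, -1.1, 7.7]
gripper_width: 0.296
gripper_force: 58.9
t: 21.18
eef_pos: [0.5591, 0.2013, 0.21]
ee_rot: [0.259, 3.119, 0.007]
wrist_force: [-0.1, -0.2, 0.5]
gripper_width: 0.296
gripper_force: 59.5
t: 21.77
eef_pos: [0.6012, 0.0528, 0.1997]
ee_rot: [-1.267, -2.871, 0.002]
wrist_force: [-0.2, -0.5, -1.0]
gripper_width: 0.294
gripper_force: 59.6
t: 22.43
eef_pos: [0.6476, -0.0923, 0.2008]
ee_rot: [-2.128, -2.308, 0.002]
wrist_force: [-0.2, 0.0, -1.4]
gripper_width: 0.296
gripper_force: 59.6
t: 22.6
eef_pos: [0.648, -0.0921, 0.2018]
ee_rot: [-2.13, -2.309, 0.001]
wrist_force: [0.4, -0.4, -1.9]
gripper_width: 0.293
gripper_force: 59.6
 -0.2,-0.1,13.7,-0 rows>=3.3 | -> [ 0.647 -0.094  0.065] ang 5 j6 -17
odd [100.3, 192.5] 0.07104934419153797
odd [205.7, 37.4] 0.14291051284843595
```

```bash
H="python3 -m handwheel"
$H '[-0.2,-0.1,4,0,1,-0.2,-0.1,8,0,1,-0.2,-0.1,11,0,1,-0.2,-0.1,13,0,1,-0.2,-0.1,13.6,0,1,-0.2,-0.1,13.6,0,1,-0.2,-0.1,13.6,0,1]'
$H '[0,0,0,0,0.3,0,0,0,0,0.2,0,0,0,0,0.1,0,0,0,0,0.1,0,0,0,0,0.1]'
$H '[0,0,-4,0,0.1,0,0,-8,0,0.1,0,0,-12,0,0.1,-6,0,-18,0,0.1,-10,0,-20,0,0.1,-10,0,-20,0,0.1,-10,0,-20,0,0.1]'
cat >> h.py <<'E'
def RF(o): 
    c,s=np.cos(RA),np.sin(RA); v=o-RK; return np.round([c*v[0]+s*v[1],-s*v[0]+c*v[1]],4)
E
python3 - <<'E'
from h import *
d=wrist(); cs=carrots(d,"wrist",.051); print([RF(o) for o,a in cs])
t=cam("top"); carrots(t,"top")
g=rack(.03,0)
A=(.4893,.3080,.2,101.7); B=(.530,.3855,.2,-105.3)
plan(A)
E
```

```text
t: 23.28
eef_pos: [0.6475, -0.094, 0.0678]
ee_rot: [-2.132, -2.305, -0.001]
wrist_force: [-3.7, 2.5, 6.6]
gripper_width: 0.292
gripper_force: 68.9
t: 23.7
eef_pos: [0.6474, -0.0949, 0.0662]
ee_rot: [-2.132, -2.307, 0.0]
wrist_force: [0.3, -0.0, 0.3]
gripper_width: 0.453
gripper_force: 0.0
t: 24.28
eef_pos: [0.6572, -0.2002, 0.2733]
ee_rot: [2.13, 2.294, 0.003]
wrist_force: [0.4, 1.0, 1.0]
gripper_width: 0.448
gripper_force: 0.0
[120.  88.] conf 0.92 L 0.145 origin [ 0.4678 -0.1097] crown ang 94.4 pick ang 4.4
[279.  72.] conf 0.89 L 0.145 origin [ 0.6472 -0.0938] crown ang 94.4 pick ang 4.4
[array([-0.09  , -0.0002]), array([0.0901, 0.0007])]
[382. 167.] conf 0.91 L 0.145 origin [ 0.6508 -0.1032] crown ang 94.7 pick ang 4.7
[220. 204.] conf 0.80 L 0.136 origin [0.5283 0.385 ] crown ang -15.5 pick ang -105.5
[387. 226.] conf 0.70 L 0.146 origin [ 0.4668 -0.1197] crown ang 94.0 pick ang 4.0
[247. 220.] conf 0.61 L 0.141 origin [0.4855 0.3067] crown ang -168.5 pick ang -258.5
 25.7,-6.3,3.2,-49 rows>=6.8 | 21.7,15.1,3.2,-49 rows>=6.8 | -> [0.489 0.308 0.2  ] ang 102 j6 -74
```

```bash
H="python3 -m handwheel"
$H '[25.7,-6.3,3.2,-49,-0.2,25.7,-6.3,3.2,-49,-0.2,25.7,-6.3,3.2,-49,-0.2,25.7,-6.3,3.2,-49,-0.2,25.7,-6.3,3.2,-49,-0.2,25.7,-6.3,3.2,-49,-0.2,25.7,-6.3,3.2,-49,-0.2,25.7,-6.3,3.2,-49,-0.2]'
$H '[21.7,15.1,3.2,-49,-0.2,21.7,15.1,3.2,-49,-0.2,21.7,15.1,3.2,-49,-0.2,21.7,15.1,3.2,-49,-0.2,21.7,15.1,3.2,-49,-0.2,21.7,15.1,3.2,-49,-0.2,21.7,15.1,3.2,-49,-0.2,21.7,15.1,3.2,-49,-0.2]'
python3 - <<'E'
from h import *
d=wrist(); carrots(d,"wrist")
g=rack(.03,0); A=(.489,.3080)
plan((*A,.028,101.7),(*A,.2,101.7),(*g,.2,4.8))
E
```

```text
t: 25.15
eef_pos: [0.569, 0.0615, 0.2311]
ee_rot: [-0.968, -2.983, 0.001]
wrist_force: [0.9, 0.5, -0.3]
gripper_width: 0.599
gripper_force: 0.0
t: 25.82
eef_pos: [0.485, 0.3099, 0.1999]
ee_rot: [0.352, -3.118, 0.001]
wrist_force: [-0.0, -0.8, -0.5]
gripper_width: 0.602
gripper_force: 0.0
[343. 244.] conf 0.76 L 0.147 origin [0.5312 0.3857] crown ang -15.7 pick ang -105.7
[282. 181.] conf 0.70 L 0.139 origin [0.4886 0.3096] crown ang -168.1 pick ang -258.1
 -0.2,0.0,17.3,1 rows>=4.1 | -> [0.489 0.308 0.028] ang 102 j6 -74
 0.0,0.0,-17.2,0 rows>=4.1 | -> [0.489 0.308 0.2  ] ang 102 j6 -74
 -0.7,-20.9,0.0,48 rows>=6.8 | -16.1,-13.4,0.0,48 rows>=6.8 | -> [ 0.587 -0.099  0.2  ] ang 5 j6 -19
```

```bash
H="python3 -m handwheel"
$H '[-0.3,0,4,1,-0.2,-0.3,0,8,1,-0.2,-0.3,0,12,1,-0.2,-0.3,0,16,1,-0.2,-0.3,0,17.2,1,-0.2,-0.3,0,17.2,1,-0.2,-0.3,0,17.2,1,-0.2]'
$H '[0,0,0,0,1,0,0,0,0,1,0,0,0,0,1,0,0,0,0,1,0,0,0,0,1]' 60
$H '[0,0,-4,0,1,0,0,-8,0,1,0,0,-12,0,1,0,0,-16,0,1,0,0,-17.2,0,1,0,0,-17.2,0,1]'
$H '[-0.7,-20.9,0,48,1,-0.7,-20.9,0,48,1,-0.7,-20.9,0,48,1,-0.7,-20.9,0,48,1,-0.7,-20.9,0,48,1,-0.7,-20.9,0,48,1,-0.7,-20.9,0,48,1,-0.7,-20.9,0,48,1]'
$H '[-16.1,-13.4,0,48,1,-16.1,-13.4,0,48,1,-16.1,-13.4,0,48,1,-16.1,-13.4,0,48,1,-16.1,-13.4,0,48,1,-16.1,-13.4,0,48,1,-16.1,-13.4,0,48,1,-16.1,-13.4,0,48,1]'
$H '[0,0,0,0,1,0,0,0,0,1]'
python3 - <<'E'
from h import *
plan((*rack(.03,0),.066,4.8))
d=wrist(); cs=carrots(d,"wrist",.051); print([RF(o) for o,a in cs])
cv2.imwrite("pics/w7.png",d["color"][:,:,::-1])
E
```

```text
t: 26.5
eef_pos: [0.4913, 0.3072, 0.0309]
ee_rot: [0.311, -3.126, 0.0]
wrist_force: [1.5, -0.4, 0.3]
gripper_width: 0.6
gripper_force: 0.0
t: 26.92
eef_pos: [0.4931, 0.3089, 0.0343]
ee_rot: [-0.314, 3.12, 0.003]
wrist_force: [-0.7, -1.1, 4.9]
gripper_width: 0.282
gripper_force: 58.6
t: 27.42
eef_pos: [0.4937, 0.3095, 0.2106]
ee_rot: [-0.313, 3.113, 0.008]
wrist_force: [1.0, 0.8, -0.3]
gripper_width: 0.283
gripper_force: 58.8
t: 28.08
eef_pos: [0.5385, 0.1032, 0.2008]
ee_rot: [-0.989, -2.98, 0.001]
wrist_force: [0.4, -0.7, -0.7]
gripper_width: 0.283
gripper_force: 59.0
t: 28.75
eef_pos: [0.5884, -0.0994, 0.201]
ee_rot: [-2.111, -2.324, 0.001]
wrist_force: [-0.0, -0.0, -0.4]
gripper_width: 0.282
gripper_force: 59.1
t: 28.92
eef_pos: [0.5885, -0.0982, 0.2017]
ee_rot: [-2.107, -2.329, 0.001]
wrist_force: [-0.1, 0.7, -0.5]
gripper_width: 0.283
gripper_force: 59.1
 -0.1,-0.1,13.6,1 rows>=3.3 | -> [ 0.587 -0.099  0.066] ang 5 j6 -19
odd [282.1, 223.8] 0.27992586715482787
[350. 185.] conf 0.65 L 0.144 origin [ 0.6475 -0.0937] crown ang 94.6 pick ang 4.6
odd [271.4, 32.8] 0.2920955151652368
[153. 186.] conf 0.55 L 0.146 origin [ 0.4681 -0.1108] crown ang 94.5 pick ang 4.5
[array([0.0904, 0.0007]), array([-0.0899, -0.0013])]
```

View pics/w7.png

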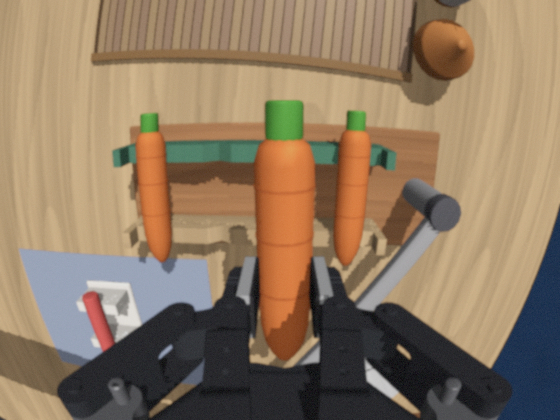

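```bash
H="python3 -m handwheel"
$H '[-0.1,-0.1,4,1,1,-0.1,-0.1,8,1,1,-0.1,-0.1,11,1,1,-0.1,-0.1,13,1,1,-0.1,-0.1,13.4,1,1,-0.1,-0.1,13.4,1,1,-0.1,-0.1,13.4,1,1]'
$H '[0,0,0,0,0.3,0,0,0,0,0.2,0,0,0,0,0.1,0,0,0,0,0.1,0,0,0,0,0.1]'
$H '[0,0,-4,0,0.1,0,0,-8,0,0.1,0,0,-12,0,0.1,-6,0,-18,0,0.1,-10,0,-20,0,0.1,-10,0,-20,0,0.1,-10,0,-20,0,0.1]'
python3 - <<'E'
from h import *
d=wrist(); cs=carrots(d,"wrist",.051); print([RF(o) for o,a in cs])
t=cam("top"); carrots(t,"top")
plan((.531,.3855,.2,-105.5))
E
```

```text
t: 29.6
eef_pos: [0.5878, -0.0991, 0.0698]
ee_rot: [-2.129, -2.307, 0.0]
wrist_force: [-4.7, 3.4, 7.6]
gripper_width: 0.282
gripper_force: 76.9
t: 30.02
eef_pos: [0.5879, -0.1001, 0.0682]
ee_rot: [-2.132, -2.307, 0.0]
wrist_force: [-0.7, -0.5, -0.1]
gripper_width: 0.45
gripper_force: 0.0
t: 30.6
eef_pos: [0.5978, -0.2052, 0.275]
ee_rot: [2.129, 2.295, 0.003]
wrist_force: [0.2, -0.2, 0.6]
gripper_width: 0.449
gripper_force: 0.0
[349.  73.] conf 0.89 L 0.149 origin [ 0.6613 -0.0917] crown ang 94.3 pick ang 4.3
[169.  80.] conf 0.79 L 0.147 origin [ 0.468  -0.1094] crown ang 94.6 pick ang 4.6
[280.  68.] conf 0.68 L 0.144 origin [ 0.5871 -0.0943] crown ang 94.4 pick ang 4.4
[array([0.1043, 0.0015]), array([-0.0898,  0.0001]), array([0.0302, 0.0052])]
[381. 163.] conf 0.93 L 0.145 origin [ 0.6645 -0.1008] crown ang 94.4 pick ang 4.4
[386. 226.] conf 0.91 L 0.146 origin [ 0.4673 -0.1199] crown ang 94.4 pick ang 4.4
[222. 207.] conf 0.72 L 0.141 origin [0.5274 0.3847] crown ang -15.3 pick ang -105.3
[383. 184.] conf 0.71 L 0.148 origin [ 0.5889 -0.1038] crown ang 94.8 pick ang 4.8
 19.6,-0.6,2.2,37 rows>=5.1 | 15.4,-12.2,2.2,37 rows>=5.1 | 5.0,-18.9,2.2,37 rows>=5.1 | -> [0.531 0.386 0.2  ] ang -106 j6 137
```

```bash
python3 - <<'E'
from h import *
p=rack(.1035,.0015); g=rack(.09,0)
plan((*p,.15,4.8),(*p,.068,4.8),(*p,.09,4.8),(*g,.09,4.8),(*g,.066,4.8))
E
```

```text
10.2,7.4,11.7,-0 rows>=4.1 | -> [ 0.661 -0.092  0.15 ] ang 5 j6 -17
 0.0,0.0,8.2,0 rows>=2.0 | -> [ 0.661 -0.092  0.068] ang 5 j6 -17
 0.0,0.0,-2.2,0 rows>=0.5 | -> [ 0.661 -0.092  0.09 ] ang 5 j6 -17
 -0.2,-1.3,0.0,0 rows>=0.3 | -> [ 0.647 -0.094  0.09 ] ang 5 j6 -17
 0.0,0.0,2.4,0 rows>=0.6 | -> [ 0.647 -0.094  0.066] ang 5 j6 -17
```

```bash
H="python3 -m handwheel"
$H '[10.2,7.4,0,0,0.1,10.2,7.4,4,0,0.1,10.2,7.4,8,0,0.1,10.2,7.4,11.7,0,0.1,10.2,7.4,11.7,0,0.1,10.2,7.4,11.7,0,0.1]'
$H '[0,0,4,0,0.1,0,0,7,0,0.1,0,0,8.2,0,0.1,0,0,8.2,0,0.1,0,0,8.2,0,0.1]'
$H '[0,0,0,0,1,0,0,0,0,1,0,0,0,0,1,0,0,0,0,1,0,0,0,0,1]' 60
$H '[0,0,-2,0,1,0,0,-3,0,1,-0.2,-0.7,-3,0,1,-0.2,-1.3,-3,0,1,-0.2,-1.3,-3,0,1,-0.2,-1.3,-3,0,1]'
python3 - <<'E'
from h import *
plan((*rack(.09,0),.065,4.8))
d=wrist(); cv2.imwrite("pics/w8.png",d["color"][:,:,::-1])
E
```

```text
t: 31.3
eef_pos: [0.6562, -0.0878, 0.1405]
ee_rot: [-2.117, -2.3, 0.013]
wrist_force: [-1.7, -0.2, -0.7]
gripper_width: 0.451
gripper_force: 0.0
t: 31.72
eef_pos: [0.6615, -0.0923, 0.0699]
ee_rot: [-2.132, -2.307, 0.0]
wrist_force: [0.6, 0.3, 0.4]
gripper_width: 0.451
gripper_force: 0.0
t: 32.13
eef_pos: [0.6605, -0.0928, 0.072]
ee_rot: [-2.131, -2.306, 0.004]
wrist_force: [-8.6, 0.2, 2.3]
gripper_width: 0.3
gripper_force: 59.2
t: 32.63
eef_pos: [0.6478, -0.0954, 0.0987]
ee_rot: [-2.132, -2.306, 0.001]
wrist_force: [-0.4, 0.4, -0.8]
gripper_width: 0.301
gripper_force: 59.4
 0.1,-0.1,3.4,-0 rows>=0.8 | -> [ 0.647 -0.094  0.065] ang 5 j6 -17
```

View pics/w8.png

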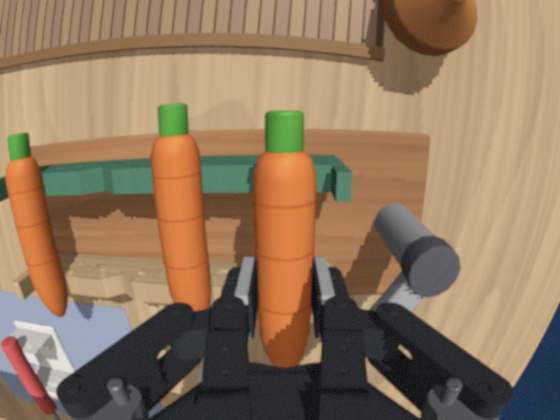

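```bash
H="python3 -m handwheel"
$H '[0.1,-0.1,1.5,0,1,0.1,-0.1,2.6,0,1,0.1,-0.1,3.2,0,1,0.1,-0.1,3.3,0,1,0.1,-0.1,3.3,0,1,0.1,-0.1,3.3,0,1]'
$H '[0,0,0,0,0.4,0,0,0,0,0.3,0,0,0,0,0.2,0,0,0,0,0.1,0,0,0,0,0.1,0,0,0,0,0.1]'
$H '[0,0,-3,0,0.1,0,0,-6,0,0.1,0,0,-10,0,0.1,-5,0,-14,0,0.1,-10,0,-18,0,0.1,-10,0,-20,0,0.1,-10,0,-20,0,0.1,-10,0,-20,0,0.1]'
python3 - <<'E'
from h import *
d=wrist(); cs=carrots(d,"wrist",.051); print([RF(o) for o,a in cs])
plan((.531,.3855,.2,-105.5))
E
```

```text
t: 33.18
eef_pos: [0.6474, -0.094, 0.0656]
ee_rot: [-2.131, -2.306, 0.001]
wrist_force: [-1.1, 1.4, 3.1]
gripper_width: 0.301
gripper_force: 61.0
t: 33.68
eef_pos: [0.6476, -0.0946, 0.0661]
ee_rot: [-2.133, -2.307, 0.0]
wrist_force: [-0.0, -0.5, -0.4]
gripper_width: 0.449
gripper_force: 0.0
t: 34.35
eef_pos: [0.6574, -0.1971, 0.2722]
ee_rot: [2.13, 2.297, 0.005]
wrist_force: [1.3, 0.0, 0.5]
gripper_width: 0.452
gripper_force: 0.0
[120.  88.] conf 0.72 L 0.145 origin [ 0.4685 -0.1098] crown ang 95.0 pick ang 5.0
[282.  74.] conf 0.61 L 0.146 origin [ 0.6475 -0.0929] crown ang 94.6 pick ang 4.6
[224.  72.] conf 0.60 L 0.144 origin [ 0.5872 -0.0935] crown ang 94.7 pick ang 4.7
[array([-0.0893, -0.0003]), array([0.0904, 0.0015]), array([0.0303, 0.006 ])]
 19.6,-2.6,2.2,37 rows>=5.1 | 14.1,-13.8,2.2,37 rows>=5.1 | 3.1,-19.5,2.2,37 rows>=5.1 | -> [0.531 0.386 0.2  ] ang -106 j6 137
```

```bash
H="python3 -m handwheel"
$H '[19.6,-2.6,2.2,37,0.1,19.6,-2.6,2.2,37,-0.2,19.6,-2.6,2.2,37,-0.2,19.6,-2.6,2.2,37,-0.2,19.6,-2.6,2.2,37,-0.2,19.6,-2.6,2.2,37,-0.2,19.6,-2.6,2.2,37,-0.2,19.6,-2.6,2.2,37,-0.2]'
$H '[14.1,-13.8,2.2,37,-0.2,14.1,-13.8,2.2,37,-0.2,14.1,-13.8,2.2,37,-0.2,14.1,-13.8,2.2,37,-0.2,14.1,-13.8,2.2,37,-0.2,14.1,-13.8,2.2,37,-0.2,14.1,-13.8,2.2,37,-0.2,14.1,-13.8,2.2,37,-0.2]'
$H '[3.1,-19.5,2.2,37,-0.2,3.1,-19.5,2.2,37,-0.2,3.1,-19.5,2.2,37,-0.2,3.1,-19.5,2.2,37,-0.2,3.1,-19.5,2.2,37,-0.2,3.1,-19.5,2.2,37,-0.2,3.1,-19.5,2.2,37,-0.2,3.1,-19.5,2.2,37,-0.2]'
python3 - <<'E'
from h import *
d=wrist(); cs=carrots(d,"wrist")
g=rack(-.03,0); o,a=cs[0]
plan((.531,.3855,.029,-105.5),(.531,.3855,.2,-105.5),(*g,.2,4.8))
E
```

```text
t: 35.12
eef_pos: [0.6133, 0.0001, 0.2422]
ee_rot: [-2.751, -1.514, 0.004]
wrist_force: [0.4, -1.2, 0.3]
gripper_width: 0.603
gripper_force: 0.0
t: 35.78
eef_pos: [0.5739, 0.1915, 0.2217]
ee_rot: [3.09, 0.561, -0.001]
wrist_force: [0.4, 0.3, -0.2]
gripper_width: 0.6
gripper_force: 0.0
t: 36.45
eef_pos: [0.5354, 0.3845, 0.2001]
ee_rot: [3.109, -0.45, 0.0]
wrist_force: [1.0, -0.2, 0.1]
gripper_width: 0.602
gripper_force: 0.0
[281. 180.] conf 0.97 L 0.143 origin [0.5311 0.3873] crown ang -15.1 pick ang -105.1
 -0.5,-0.0,17.1,-1 rows>=4.1 | -> [0.531 0.386 0.029] ang -106 j6 137
 0.0,0.0,-17.1,0 rows>=4.1 | -> [0.531 0.386 0.2  ] ang -106 j6 137
 4.3,15.8,0.0,-37 rows>=5.1 | -6.0,15.2,0.0,-37 rows>=5.1 | -13.9,8.6,0.0,-37 rows>=5.1 | -> [ 0.528 -0.105  0.2  ] ang 5 j6 -21
```

```bash
H="python3 -m handwheel"
$H '[-0.5,-0.1,4,-1,-0.2,-0.5,-0.1,8,-1,-0.2,-0.5,-0.1,12,-1,-0.2,-0.5,-0.1,16,-1,-0.2,-0.5,-0.1,17.1,-1,-0.2,-0.5,-0.1,17.1,-1,-0.2,-0.5,-0.1,17.1,-1,-0.2]'
$H '[0,0,0,0,1,0,0,0,0,1,0,0,0,0,1,0,0,0,0,1,0,0,0,0,1]' 60
$H '[0,0,-4,0,1,0,0,-8,0,1,0,0,-12,0,1,0,0,-16,0,1,0,0,-17.1,0,1,0,0,-17.1,0,1]'
$H '[4.3,15.8,0,-37,1,4.3,15.8,0,-37,1,4.3,15.8,0,-37,1,4.3,15.8,0,-37,1,4.3,15.8,0,-37,1,4.3,15.8,0,-37,1,4.3,15.8,0,-37,1]'
$H '[-6,15.2,0,-37,1,-6,15.2,0,-37,1,-6,15.2,0,-37,1,-6,15.2,0,-37,1,-6,15.2,0,-37,1,-6,15.2,0,-37,1,-6,15.2,0,-37,1]'
$H '[-13.9,8.6,0,-37,1,-13.9,8.6,0,-37,1,-13.9,8.6,0,-37,1,-13.9,8.6,0,-37,1,-13.9,8.6,0,-37,1,-13.9,8.6,0,-37,1,-13.9,8.6,0,-37,1,-13.9,8.6,0,-37,1]'
$H '[0,0,0,0,1,0,0,0,0,1]'
python3 - <<'E'
from h import *
plan((*rack(-.03,0),.067,4.8))
d=wrist(); cs=carrots(d,"wrist",.051); print([RF(o) for o,a in cs])
cv2.imwrite("pics/w9.png",d["color"][:,:,::-1])
E
```

```text
t: 37.13
eef_pos: [0.5309, 0.3876, 0.0303]
ee_rot: [-3.112, 0.425, -0.001]
wrist_force: [0.3, -0.1, 1.8]
gripper_width: 0.603
gripper_force: 0.0
t: 37.55
eef_pos: [0.5324, 0.3894, 0.0337]
ee_rot: [-3.109, 0.423, -0.009]
wrist_force: [-0.6, -1.4, 6.6]
gripper_width: 0.287
gripper_force: 58.6
t: 38.05
eef_pos: [0.5326, 0.39, 0.2084]
ee_rot: [-3.105, 0.422, -0.016]
wrist_force: [0.2, 0.3, -0.3]
gripper_width: 0.29
gripper_force: 59.1
t: 38.63
eef_pos: [0.5281, 0.2232, 0.1983]
ee_rot: [3.087, 0.584, -0.005]
wrist_force: [-1.0, 0.6, -0.4]
gripper_width: 0.288
gripper_force: 59.3
t: 39.22
eef_pos: [0.5283, 0.0604, 0.199]
ee_rot: [-2.741, -1.532, 0.003]
wrist_force: [-0.5, 0.9, -0.2]
gripper_width: 0.288
gripper_force: 59.4
t: 39.88
eef_pos: [0.5294, -0.1018, 0.1995]
ee_rot: [-2.115, -2.322, 0.001]
wrist_force: [0.0, 0.3, -0.8]
gripper_width: 0.284
gripper_force: 59.4
t: 40.05
eef_pos: [0.5296, -0.1015, 0.2]
ee_rot: [-2.112, -2.325, 0.0]
wrist_force: [0.1, 0.1, -0.9]
gripper_width: 0.291
gripper_force: 59.4
 -0.3,-0.2,13.3,1 rows>=3.2 | -> [ 0.528 -0.105  0.067] ang 5 j6 -21
[411. 190.] conf 0.87 L 0.145 origin [ 0.6474 -0.0945] crown ang 94.9 pick ang 4.9
odd [282.1, 230.3] 0.2795017633056444
[349. 183.] conf 0.62 L 0.145 origin [ 0.5872 -0.0949] crown ang 94.5 pick ang 4.5
[215. 186.] conf 0.61 L 0.145 origin [ 0.468  -0.1108] crown ang 94.5 pick ang 4.5
[array([ 0.0902, -0.0001]), array([0.0302, 0.0046]), array([-0.0899, -0.0013])]
```

View pics/w9.png

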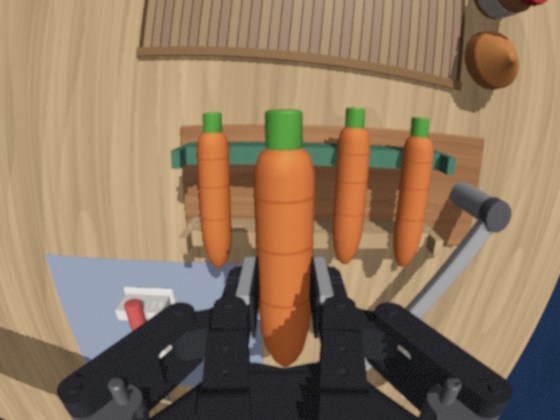

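```bash
H="python3 -m handwheel"
$H '[-0.3,-0.2,4,1,1,-0.3,-0.2,8,1,1,-0.3,-0.2,11,1,1,-0.3,-0.2,12.8,1,1,-0.3,-0.2,13.2,1,1,-0.3,-0.2,13.2,1,1,-0.3,-0.2,13.2,1,1]'
$H '[0,0,0,0,0.4,0,0,0,0,0.3,0,0,0,0,0.2,0,0,0,0,0.1,0,0,0,0,0.1,0,0,0,0,0.1]'
$H '[0,0,-4,0,0.1,0,0,-8,0,0.1,0,0,-12,0,0.1,-6,0,-18,0,0.1,-10,0,-20,0,0.1,-10,0,-20,0,0.1,-10,0,-20,0,0.1]'
python3 - <<'E'
from h import *
d=wrist(); cs=carrots(d,"wrist",.051); print([RF(o) for o,a in cs])
for m in env.masks_of("wrist","peeler")[:2]:
    v,u=np.nonzero(m["pixels"]); print("peeler",m["conf"],m["pixel"],axis(unproj(d,np.c_[u,v],.047)))
t=cam("top"); cs=carrots(t,"top",.051,False); print([RF(o) for o,a in cs])
for m in env.masks_of("top","peeler")[:1]:
    v,u=np.nonzero(m["pixels"]); print("peeler",m["conf"],m["pixel"],axis(unproj(t,np.c_[u,v],.047)))
cv2.imwrite("pics/t2.png",cv2.resize(t["color"][100:310,330:560,::-1],None,fx=2.5,fy=2.5))
E
```

```text
t: 40.73
eef_pos: [0.5281, -0.1049, 0.0694]
ee_rot: [-2.131, -2.307, 0.001]
wrist_force: [-3.1, 2.4, 4.9]
gripper_width: 0.289
gripper_force: 73.3
t: 41.23
eef_pos: [0.5279, -0.1056, 0.0682]
ee_rot: [2.133, 2.307, -0.0]
wrist_force: [0.5, 0.0, 0.2]
gripper_width: 0.452
gripper_force: 0.0
t: 41.82
eef_pos: [0.5378, -0.2105, 0.2748]
ee_rot: [2.129, 2.295, 0.002]
wrist_force: [0.5, 0.4, -0.3]
gripper_width: 0.449
gripper_force: 0.0
[391.  74.] conf 0.96 L 0.144 origin [ 0.6472 -0.0937] crown ang 94.3 pick ang 4.3
[279.  70.] conf 0.96 L 0.146 origin [ 0.5279 -0.1041] crown ang 94.8 pick ang 4.8
[224.  74.] conf 0.61 L 0.145 origin [ 0.468 -0.109] crown ang 94.5 pick ang 4.5
[336.  70.] conf 0.59 L 0.147 origin [ 0.5875 -0.0944] crown ang 94.3 pick ang 4.3
[array([0.0901, 0.0008]), array([-0.0297,  0.0004]), array([-0.0897,  0.0005]), array([0.0306, 0.005 ])]
peeler 0.94 [154.6, 239.1] (array([ 0.38080991, -0.31536339]), array([ 0.1320438 , -0.99124388]), np.float64(0.15902619315356786))
peeler 0.41 [390.8, 80.6] (array([ 0.64782149, -0.08518483]), array([ 0.07988714, -0.99680391]), np.float64(0.146965305591109))
[array([-0.0928, -0.0015]), array([ 0.0869, -0.0016]), array([-0.0328,  0.0014]), array([0.0266, 0.0042])]
```

View pics/t2.png

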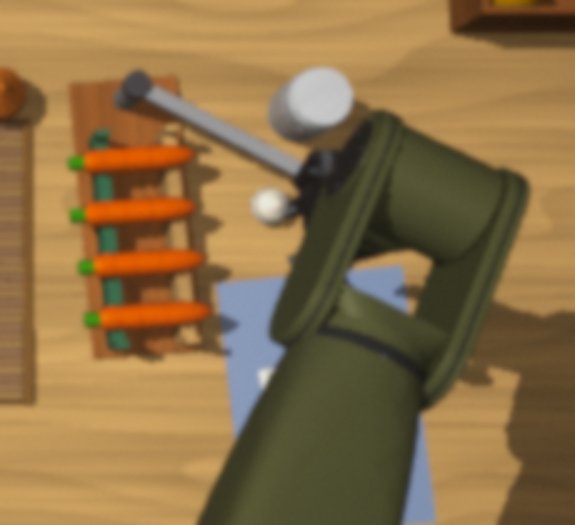

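```bash
python3 - <<'E'
from h import *
piv=rack(.17,0); wp=[]
def P(th,z): 
    a=RA+th; q=piv-.295*np.array([np.cos(a),np.sin(a)]); return (*q,z,np.degrees(a)-90)
plan(P(.99,.25),P(.99,.114),P(.8,.114),P(.6,.114),P(.4,.114),P(.2,.114),P(-.02,.114),P(-.02,.25))
E
```

```text
-14.7,4.0,1.6,33 rows>=4.6 | -> [ 0.586 -0.347  0.25 ] ang -28 j6 -6
 0.0,0.0,13.6,0 rows>=3.3 | -> [ 0.586 -0.347  0.114] ang -28 j6 -6
 0.5,-5.6,0.0,11 rows>=1.5 | -> [ 0.54  -0.316  0.114] ang -39 j6 4
 0.6,-5.9,0.0,11 rows>=1.6 | -> [ 0.498 -0.274  0.114] ang -51 j6 17
 0.6,-5.9,0.0,11 rows>=1.6 | -> [ 0.466 -0.225  0.114] ang -62 j6 31
 0.6,-5.9,0.0,11 rows>=1.6 | -> [ 0.444 -0.17   0.114] ang -74 j6 47
 0.7,-6.4,0.0,13 rows>=1.8 | -> [ 0.433 -0.107  0.114] ang -86 j6 66
 0.0,0.0,-13.6,0 rows>=3.3 | -> [ 0.433 -0.107  0.25 ] ang -86 j6 66
```

```bash
H="python3 -m handwheel"
$H '[-14.7,4,1.6,33,0,-14.7,4,1.6,33,0,-14.7,4,1.6,33,0,-14.7,4,1.6,33,0,-14.7,4,1.6,33,0,-14.7,4,1.6,33,0,-14.7,4,1.6,33,0,-14.7,4,1.6,33,0]'
python3 - <<'E'
from h import *
d=wrist(); hsv=cv2.cvtColor(d["color"],cv2.COLOR_RGB2HSV)
m=((hsv[...,0]<6)|(hsv[...,0]>174))&(hsv[...,1]>150)&(hsv[...,2]>90); s=np.zeros_like(m); s[150:260,240:330]=1; m&=s
v,u=np.nonzero(m); print(len(u),u.mean(),v.mean(),v.min(),v.max()); k=unproj(d,[u.mean(),v.min()+10],.126)[0]; print(k, np.linalg.norm(k[:2]-rack(.17,0)))
w=k[:2]-rack(.17,0); print("th",np.arctan2(-w[1],-w[0])-RA)
plan((.586,-.347,.114,-28.5))
E
```

```text
t: 42.78
eef_pos: [0.5871, -0.3472, 0.2516]
ee_rot: [-2.696, -1.61, 0.001]
wrist_force: [0.2, -0.3, 0.2]
gripper_width: 0.498
gripper_force: 0.0
144 288.15277777777777 194.04166666666666 187 214
[ 0.5933839  -0.34083165  0.126     ] 0.28612120437492555
th 1.001515626845775
 -0.0,-0.1,13.8,0 rows>=3.3 | -> [ 0.586 -0.347  0.114] ang -28 j6 -6
```

```bash
H="python3 -m handwheel"
$H '[0,0,4,2,0,0,0,8,2,0,0,0,12,2,0,0,0,13.8,2,0,0,0,13.8,2,0.3,0,0,13.8,2,0.3]'
$H '[0.1,-2,0,4,0.3,0.3,-4,0,8,0.3,0.5,-5.6,0,11,0.3,0.5,-5.6,0,11,0.3]'
$H '[0.1,-2,0,4,0.3,0.3,-4,0,8,0.3,0.6,-5.9,0,11,0.3,0.6,-5.9,0,11,0.3]'
$H '[0.1,-2,0,4,0.3,0.3,-4,0,8,0.3,0.6,-5.9,0,11,0.3,0.6,-5.9,0,11,0.3]'
$H '[0.1,-2,0,4,0.3,0.3,-4,0,8,0.3,0.6,-5.9,0,11,0.3,0.6,-5.9,0,11,0.3,0.6,-5.9,0,11,0.3]'
python3 - <<'E'
from h import *
piv=rack(.17,0); a=RA-.02; q=piv-.295*np.array([np.cos(a),np.sin(a)])
plan((*q,.114,np.degrees(a)-90))
E
```

```text
t: 43.33
eef_pos: [0.5867, -0.3475, 0.1136]
ee_rot: [-2.725, -1.56, 0.001]
wrist_force: [0.4, -0.4, -0.1]
gripper_width: 0.35
gripper_force: 0.0
t: 43.67
eef_pos: [0.5415, -0.3155, 0.1179]
ee_rot: [2.861, 1.289, 0.003]
wrist_force: [0.5, 0.2, -1.0]
gripper_width: 0.346
gripper_force: 0.0
t: 44.0
eef_pos: [0.5016, -0.2717, 0.117]
ee_rot: [2.972, 1.011, 0.004]
wrist_force: [1.3, 0.8, -0.5]
gripper_width: 0.352
gripper_force: 0.0
t: 44.33
eef_pos: [0.4707, -0.2211, 0.1162]
ee_rot: [3.056, 0.724, 0.003]
wrist_force: [-0.7, 0.2, -0.1]
gripper_width: 0.352
gripper_force: 0.0
t: 44.75
eef_pos: [0.4506, -0.1671, 0.1157]
ee_rot: [3.11, 0.43, 0.004]
wrist_force: [0.6, 0.1, 0.1]
gripper_width: 0.351
gripper_force: 0.0
 -0.1,-6.3,0.2,12 rows>=1.7 | -> [ 0.433 -0.107  0.114] ang -86 j6 66
```

```bash
H="python3 -m handwheel"
$H '[0,-2,0,4,0.3,0,-4,0,8,0.3,-0.1,-6.3,0,12,0.3,-0.1,-6.3,0,12,0.3,-0.1,-6.3,0,12,0.3,-0.1,-6.3,0,12,0.3]'
$H '[0,0,-4,0,0.2,0,0,-8,0,0.2,0,0,-13,0,0.2,-6,0,-15,0,0.2,-9,0,-15,0,0.2,-9,0,-15,0,0.2,-9,0,-15,0,0.2]'
python3 - <<'E'
from h import *
d=wrist(); cs=carrots(d,"wrist",.051,False); print([RF(o) for o,a in cs])
for m in env.masks_of("wrist","peeler")[:2]:
    v,u=np.nonzero(m["pixels"]); print("peeler",m["conf"],m["pixel"],axis(unproj(d,np.c_[u,v],.047)))
for m in env.masks_of("wrist","bar_knob")[:1]:
    v,u=np.nonzero(m["pixels"]); ax=axis(unproj(d,np.c_[u,v],.081)); print("bar",ax,np.degrees(np.arctan2(*(ax[1][::-1]*np.sign(ax[1][0])))))
cv2.imwrite("pics/w10.png",d["color"][:,:,::-1])
E
```

```text
t: 45.25
eef_pos: [0.4324, -0.1072, 0.1149]
ee_rot: [3.139, 0.099, 0.002]
wrist_force: [0.0, -0.2, -0.6]
gripper_width: 0.348
gripper_force: 0.0
t: 45.83
eef_pos: [0.3409, -0.113, 0.2666]
ee_rot: [3.137, 0.093, 0.007]
wrist_force: [0.1, -1.8, -0.2]
gripper_width: 0.402
gripper_force: 0.0
[array([-0.0321, -0.0002])]
peeler 0.66 [448.5, 161.5] (array([ 0.38166443, -0.3226123 ]), array([ 0.1276034 , -0.99182527]), np.float64(0.1759637357581002))
peeler 0.23 [268.9, 61.7] (array([ 0.46793453, -0.10227119]), array([ 0.07628406, -0.99708613]), np.float64(0.14525559401639765))
bar (array([ 0.47498432, -0.10565942]), array([-0.99766881, -0.06824175]), np.float64(0.09967897070552467)) 3.9130056087662917
```

View pics/w10.png

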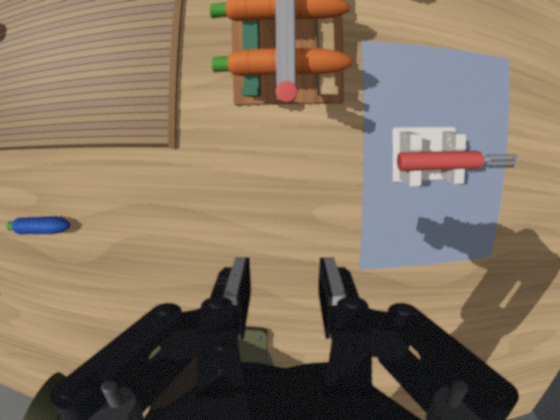

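```bash
python3 - <<'E'
from h import *
t=cam("top"); cs=carrots(t,"top",.051,False); print([(RF(o),round(a,1)) for o,a in cs])
E
```

```text
[(array([0.0268, 0.0028]), np.float64(94.5)), (array([-0.0924, -0.0029]), np.float64(95.0)), (array([ 0.0869, -0.0031]), np.float64(94.3)), (array([-0.0335, -0.0015]), np.float64(93.5))]
```

Same as before the swing (with the top camera's constant −3 mm offset); all is in place.

```bash
python3 -c "
from workcell import env
print(env.finish_job())"
```

```text
the job is handed in; nothing more can be done
None
```

The job is handed in, but I got no verdict back. By my last measurements all four carrots lie in grooves of their own with crowns over the green rail, the bar is about 0.02 rad from straight over them, and the peeler is in its rest.

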